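Clear the fixture edge and clamp the blank

TASK

Clear the clamping fixture: stand the steel round upright in the grey tray and lay the loose steel channel, which is slipped over the plates' top edge, in the tray too. Only then take the spring clamp off its parking rail and clip it over the fixture's fence and the blank together, at the middle of their top edge, upright, with its jaw pads fully below the edge. Keep the blank standing in its slot, do not knock the round over and leave the other things where they are.

Things in the scene. Friction and masses are not known exactly. Their poses are not given: they have to be found in the camera images.
- fixture: fixed clamping fixture. Origin on the table under the fence's front face; y along the fence, z up, -x its front. Base 12 mm high, x -85 to 55, y +-85 mm. Upright steel fence: x 0 to 5, y +-66, top z 75 mm. The blank's slot is x -6.5 to 0, held only at its ends (|y| over 45) by lips x -11.5 to -6.5, up to z 37; its middle is open. Gussets behind the fence at |y| 61 to 66, up to z 47
- edge_mid (a point): middle of the fence's top edge: on the fence's front face (x 0 of the fixture), y 0, 75 mm above the table; axes as the fixture. The clamp belongs centred here: fence and pressed-on blank are together 10 mm thick and lie 5 mm to either side of this point
- blank: bare metal plate 5 mm thick (x) by 120 mm (y) by 63 mm high (z), 0.1 kg, loose, standing upright in the fixture's slot in front of the fence, its top flush with the fence top. Origin: centre of its underside (12 mm above the table); axes as the fixture
- blank_top (a point): middle of the blank's top edge, 63 mm above the blank's origin; axes as the blank
- round: solid dark steel round bar offcut, diameter 44 mm, 70 mm tall, about 0.75 kg, loose, standing upright on the fixture base 2 to 8 mm in front of the blank near its middle. Origin: centre of its underside; z along its axis
- channel: loose bent steel U-channel, open side down, slipped over the top edge of fence and blank: 20 mm wide (x, inside 14 mm), 60 mm long (y), 26 mm high with a 3 mm web on top, 3 mm walls, 0.1 kg. Origin: centre of the plane of its lower rims, 26 mm below its top; z up
- rail: parking rail, fixed: foot 90 by 120 mm, 10 mm high, with an upright steel plate 10 mm thick (x) by 110 mm long (y), top at z 75 mm. Origin on the table under its middle
- clamp: spring clamp like a big clothes-peg, 0.13 kg, jaws down, clipped on the parking rail's top edge. Origin: its pivot (barrel radius 6 mm, along y), 22 mm above that edge. x across the two levers (the way to squeeze), z up. Handles: plates 20 mm wide (y), 12 to 46 mm above the pivot, 60 mm over their outer tops when gripping 10 mm, 40 mm and parallel when squeezed to the stop (about 14 N)
- clamp_tip (a point): midway between the two jaw tips, 40 mm below the clamp's origin; axes as the clamp. Rubber jaw pads 14 mm high (the lowest 14 mm), 18 mm wide (y), 6 mm thick: 10 mm apart and parallel when gripping the rail, about 24 mm apart when squeezed to the stop (outer faces then about 36 mm apart). Let go, they spring shut with about 7 N
- clamp_a (a joint): turn of one clamp lever (the other mirrors it): 0 gripping 10 mm with pads parallel, 0.22 rad squeezed to the stop, -0.1 shut with nothing between. Opening fingers can draw the clamp about 10 mm up with them, so push it down well: its barrel meets the edge only when the tips are 34 mm below it
- tray: open grey sheet tray, fixed, 250 mm (x) by 160 mm (y) outside, 40 mm high, walls and floor 5 mm. Origin: under its middle, on the table. It stands on one side of the fixture and the parking rail on the other; which side changes
- bearing: bystander: steel bearing ring lying in the tray, 44 mm diameter, 15 mm high; origin centre of underside
- nut: bystander: small steel bush, 24 mm diameter, 10 mm high, lying on the fixture base behind the fence
- flat: bystander: dark steel flat, 30 by 50 by 12 mm, lying between robot and fixture
- oil: bystander: white plastic oil bottle, 52 mm diameter, 130 mm tall, standing behind the fixture
- slug: bystander: squat dark steel slug, 60 mm diameter, 45 mm tall, standing beyond one of the side places
- cup: bystander: steel cup, 68 mm diameter, 70 mm tall, standing beyond the other side place
- driver: bystander: screwdriver 180 mm long, lying between robot and fixture; about 30 mm thick

How it is judged:
By the outcome, as a careful person would: the job done as asked, in the order asked, and still so for the second after the job is handed in, with the robot touching nothing.
It also fails if it takes over 67 s, if anything falls off the work surface, if the arm or the gripper's body presses on something with over 40 N, if the wrist force passes 120 N, or if a joint passes its speed limit or range.

ROBOT

A 6-joint arm with a two-finger parallel gripper is mounted at the origin on the work surface. World frame = base frame: x ahead of the robot, y to its left, z up, the work surface at z = 0. Lengths are in m, angles in degrees, forces in N, time in s.
With the tool pointing down it reaches from about 0.375 to 0.925 m from the base axis. Payload 5.7 kg.
Tool frame: the origin (TCP) lies midway between the tips of the shut fingers; the grasp point (between the pads) lies 19 mm behind it; z points along the fingers, y is the direction in which the jaws open and shut (so a half turn about z gives the same grasp; the last joint's range is limited). The gripper opens to 85 mm and grips with 20 to 120 N. Pads are 22 mm wide; open, the fingers measure 114 mm over their backs; the gripper's body (76 mm by 85 mm) begins 54 mm behind the grasp point. The pads swing forward as they close: fully open they stand 13 mm farther back than shut.
Start: joints at [57.577, 20.558, 86.54, -0, 72.909, -6.595], TCP at [0.261, 0.54, 0.231] pointing down, gripper open.
Joint ranges: [-170.27, 170.27], [-57.76, 135], [12.27, 136.19], [-55.21, 235.2], [11.17, 155.16], [-170.74, 170.74]. Speed limits (degrees/s): [136.94, 136.94, 180, 180, 180, 180].

INTERFACE

Orientations are given as [roll, pitch, yaw] about the fixed x, y, z axes, in that order (R = Rz(yaw) Ry(pitch) Rx(roll)).
In Python, from rig import ctrl, eyes, workorder gives the robot as it stands.
- The arm moves only by the tool move_arm, never from a script. Its arguments are lists of equal length, an entry for each row: "travel": the shift along the tool's x, y, z in cm, a list of three; "twist": the turn about the tool's z in rad; "fingers": the finger opening in cm, from 0 to 8.54. In form: {"travel": [[tx, ty, tz], ...], "twist": [twist, ...], "fingers": [fingers, ...]}. A call has 1 to 20 rows; each row shifts and turns the commanded pose from where the row before left it, along the tool's axes as they then stand; what a row does not reach is not made up. A row lasts 1/8 s, in which the tool goes at most 62.5 mm and 10.7 degrees, less where a joint would pass 70% of its speed; a pose out of reach is approached as far as the arm can. A call is refused whole if a number of a shift passes 6.25 or a number of a turn 0.188, either way. A call with a gripper value outside its range is refused whole. The fingers move at their own pace and stop on an object; "force" is the grip in N (left out, the last holds). Time passes only in rows, so rows that do not move let the fingers close. It gives the time, the measured TCP pose, the force and the opening at its end, in the units of the state.
- ctrl.get_obs(): the state, without advancing time (a new reading comes with each control period).
- eyes.capture(name): name is "side" or "top"; returns a dict with "img" (400x640x3 uint8, red, green, blue), "intrinsics" (3x3 intrinsics, pixels), "distortion" ([k1, k2, p1, p2, k3] as OpenCV has them; the pictures are not rectified), "R" (3x3) and "t" (3): a world point X has camera coordinates R X + t. Camera axes: x right, y down, z forward; pixel columns grow to the right and rows downward; lengths in m; the calibration is good to about 2 mm. A picture is of the moment at which its call begins. There is no depth.
- workorder.close_job(): hands the job in, once; it reports no verdict.
The state is a dict: "t": time; "joint_positions": joint angles; "dq": joint speeds; "effort": joint torques, N m; "tool_pos": TCP position; "tcp_rot": TCP orientation; "contact_force": force on the tool from outside, world axes, zero at the start; "wrist_torque": the same for the moment, N m; "width": finger opening in m.
Only numpy, scipy, OpenCV 4.12 (cv2) and the standard library are available. Lean on these libraries where they do the work, as an engineer would, in place of code of your own. Each camera call takes 0.05 s, during which the arm holds its last target.

## Working session

There is one attempt and no reset: what is moved stays moved. The work goes in short steps, Python scripts to look and compute and a tool call to move; the robot and the scene stay as the last step left them, time stands still between calls to the robot, and variables do not carry over. Pictures are saved under pics/ and viewed, and the job is handed in when it is done.

Besides the shell and the picture viewer there is one more tool, called after "Request:" as name([rows], argument=value, ...), one row to a line, values as JSON. move_arm: Moves the arm, as the interface text tells. Its arguments: {"type":"object","properties":{"travel":{"type":"array"},"twist":{"type":"array"},"fingers":{"type":"array"},"force":{"type":"number"}},"required":["travel","twist","fingers"]}

```bash
mkdir -p pics; ls
python3 - <<'E'
from rig import ctrl, eyes
import cv2,numpy as np
for n in("side","top"):
    c=eyes.capture(n); cv2.imwrite(f"pics/{n}0.png",c["img"][:,:,::-1]); np.savez(f"pics/{n}0.npz",**c)
    print(n,c["intrinsics"].round(1).tolist() if hasattr(c["intrinsics"],'round') else c["intrinsics"],c["distortion"],np.round(c["R"],3).tolist(),c["t"])
print(ctrl.get_obs())
E
```

```text
pics
side [[379.6, 0.0, 320.9], [0.0, 379.6, 199.8], [0.0, 0.0, 1.0]] [-0.0450336  0.         0.         0.         0.       ] [[0.954, -0.301, 0.003], [-0.212, -0.679, -0.703], [0.214, 0.67, -0.711]] [-0.53524501  0.18295519  0.7520089 ]
top [[371.0, 0.0, 319.5], [0.0, 371.0, 199.2], [0.0, 0.0, 1.0]] [0.02867033 0.         0.         0.         0.        ] [[-0.016, -1.0, -0.014], [-0.998, 0.017, -0.068], [0.068, 0.013, -0.998]] [0.00756661 0.57759957 1.11083556]
{'t': 0.1, 'joint_positions': array([ 5.75779462e+01,  2.05935055e+01,  8.65936026e+01, -7.95548367e-04,
        7.29089983e+01, -6.59327667e+00]), 'dq': array([-0.02391013, -0.21595247, -0.17505817, -0.08858098, -0.01195484,
        0.0517929 ]), 'effort': array([ 3.79569738e-04, -5.28658855e+01, -2.79346168e+01, -3.07886785e-04,
        5.09335994e-03, -5.01946005e-06]), 'tool_pos': array([0.2610709 , 0.53953129, 0.23053537]), 'tcp_rot': array([-1.79904442e+02, -1.02799852e-02,  1.54171449e+02]), 'contact_force': array([-1.27804335,  0.09723253,  0.16874659]), 'wrist_torque': array([-0.02585703,  0.02020792, -0.00437301]), 'width': 0.08564587654580268}
```

View pics/side0.png

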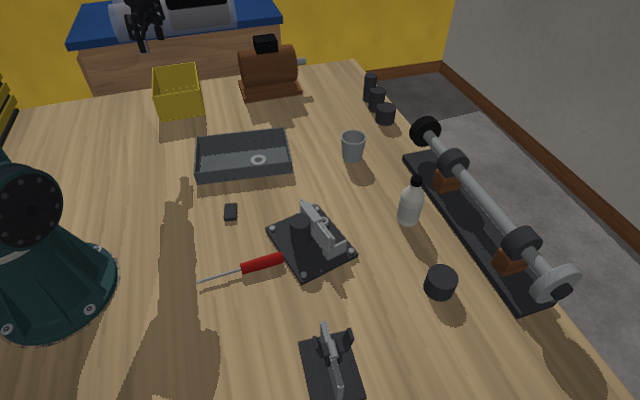

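View pics/top0.png

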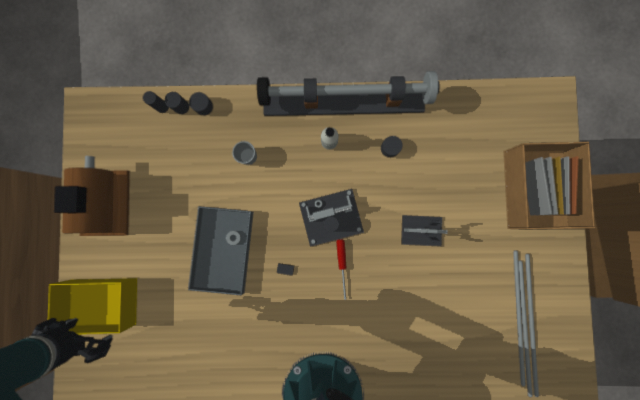

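Side view: tray around (243,155), fixture around (311,243), rail with clamp around (333,365). In the top view they are at (221,250), (330,217) and (423,231). I'll enlarge the crops.

```bash
cat > h.py <<'E'
import cv2,numpy as np
def load(f): return dict(np.load(f))
def ray(c,uv):
    K=np.array(c["intrinsics"],float);d=np.array(c["distortion"],float)
    p=cv2.undistortPoints(np.array([[uv]],float),K,d)[0,0]
    R=np.array(c["R"]);o=-R.T@np.array(c["t"]);v=R.T@np.array([p[0],p[1],1.]);return o,v/np.linalg.norm(v)
def onz(c,uv,z):
    o,v=ray(c,uv);return o+v*(z-o[2])/v[2]
def proj(c,X):
    X=np.atleast_2d(np.array(X,float))
    r,_=cv2.Rodrigues(np.array(c["R"],float))
    return cv2.projectPoints(X,r,np.array(c["t"],float),np.array(c["intrinsics"],float),np.array(c["distortion"],float))[0][:,0]
def tri(c1,u1,c2,u2):
    o1,v1=ray(c1,u1);o2,v2=ray(c2,u2)
    A=np.stack([v1,-v2],1);s=np.linalg.lstsq(A,o2-o1,rcond=None)[0]
    a=o1+v1*s[0];b=o2+v2*s[1];return (a+b)/2,np.linalg.norm(a-b)
def crop(c,x0,y0,x1,y1,s,fn):
    im=c["img"][y0:y1,x0:x1,::-1];im=cv2.resize(im,None,fx=s,fy=s,interpolation=cv2.INTER_CUBIC)
    im=cv2.convertScaleAbs(im,alpha=1.6,beta=15)
    st=10
    for x in range((x0+st-1)//st*st,x1,st):
        cv2.line(im,((x-x0)*s,0),((x-x0)*s,5),(0,0,255),1)
        cv2.putText(im,str(x),((x-x0)*s+1,16),0,.35,(0,0,255),1)
    for y in range((y0+st-1)//st*st,y1,st):
        cv2.line(im,(0,(y-y0)*s),(5,(y-y0)*s),(0,0,255),1)
        cv2.putText(im,str(y),(6,(y-y0)*s+4),0,.35,(0,0,255),1)
    cv2.imwrite(fn,im)
E
python3 - <<'E'
from h import *
s=load("pics/side0.npz");t=load("pics/top0.npz")
crop(s,255,190,365,290,6,"pics/s_fix.png");crop(t,290,180,375,255,8,"pics/t_fix.png")
crop(s,290,310,380,400,6,"pics/s_rail.png");crop(t,390,200,490,260,8,"pics/t_rail.png")
crop(t,180,195,280,305,5,"pics/t_tray.png")
E
```

```text
(no output)
```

View pics/s_fix.png

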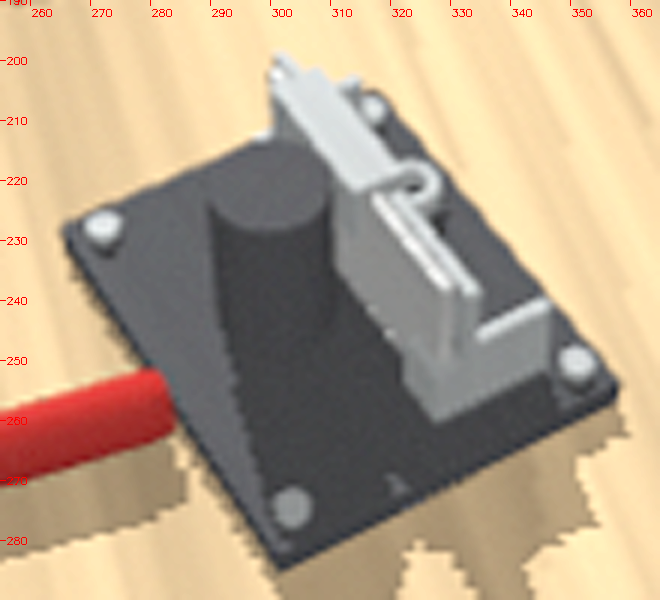

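View pics/t_fix.png

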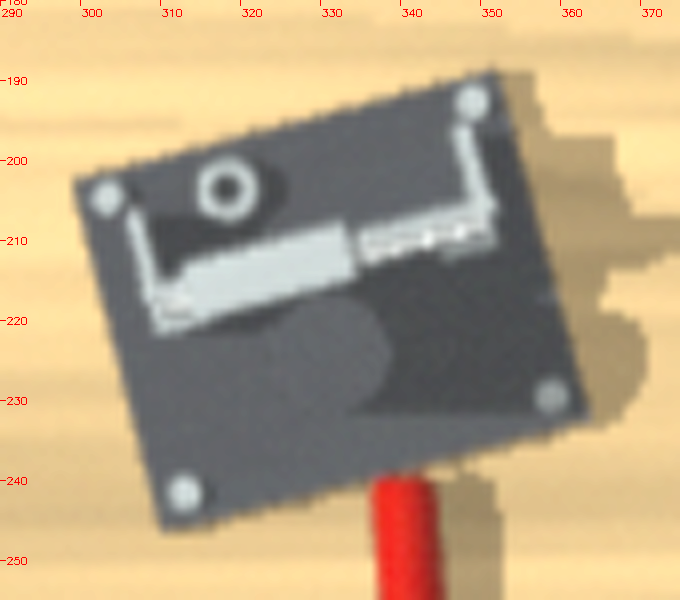

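View pics/s_rail.png

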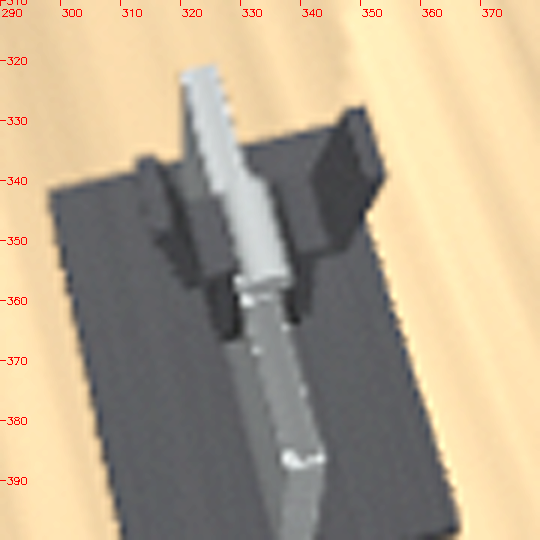

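View pics/t_rail.png

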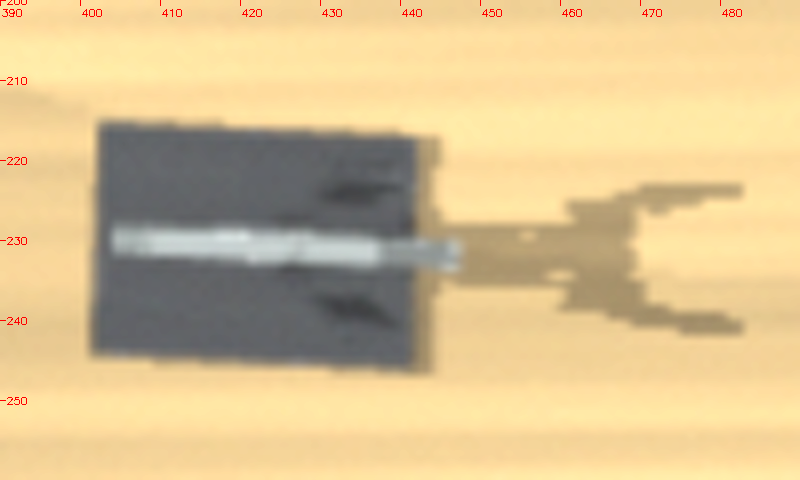

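View pics/t_tray.png

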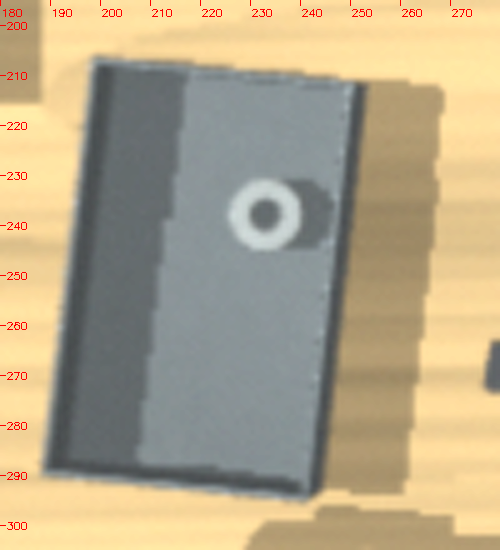

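Run:
```python
from h import *
np.set_printoptions(precision=4,suppress=True)
s=load("pics/side0.npz");t=load("pics/top0.npz")
# fixture corners top view, z=.012 ; order back-left(+x,+y), back-right, front-right, front-left
P=np.array([onz(t,p,.012) for p in[(299.2,202.3),(350.5,188.6),(362.4,231.8),(310.0,246.3)]])
print("fix corners",P[:,:2].tolist());c=P.mean(0);ex=(P[0]+P[1]-P[2]-P[3])/2;ey=(P[0]+P[3]-P[1]-P[2])/2
print(c,np.linalg.norm(ex),np.linalg.norm(ey),np.degrees(np.arctan2(ex[1],ex[0])),np.degrees(np.arctan2(-ey[0],ey[1])))
Q=np.array([onz(s,p,.012) for p in[(317.5+0.5,205.5)]])
# side: corners left (266,228), bottom (302,284.5 bottom edge?), right (357.5,254)
for p in[(265.5,228),(301.5,281.5),(357,252.5)]: print("side",p,onz(s,p,.012))
# side vs top features: fence right end top corner etc.
def T(a,b,n): X,e=tri(t,a,s,b);print(n,X,e)
T((105.5/8+290,195/8+180+0),(272/6+255,228/6+190),"?") if 0 else 0
# rail foot z=.01
P=np.array([onz(t,p,.010) for p in[(402,215),(441.5,217),(441,246),(401.0,244)]])
c=P.mean(0);a=(P[0]+P[3]-P[1]-P[2])/2;b=(P[0]+P[1]-P[2]-P[3])/2
print("rail",c,np.linalg.norm(a),np.linalg.norm(b),np.degrees(np.arctan2(a[1],a[0])),np.degrees(np.arctan2(b[1],b[0])))
# tray rim z .04
P=np.array([onz(t,p,.040) for p in[(198.5,207),(253,212),(243.5,295),(188.5,289.5)]])
c=P.mean(0);a=(P[0]+P[3]-P[1]-P[2])/2;b=(P[0]+P[1]-P[2]-P[3])/2
print("tray",P[:,:2].tolist(),c,np.linalg.norm(a),np.linalg.norm(b),np.degrees(np.arctan2(a[1],a[0])),np.degrees(np.arctan2(b[1],b[0])))
print("bearing",onz(t,(233,237.5),.015))
print("round top",onz(t,(331,224.2),.082),onz(s,(300.3,220.5),.082))
# channel top z<=.089? corners top view
P=np.array([onz(t,p,.0882) for p in[(312,213.5),(331.5,208),(334,214),(315,219.8)]])
print("chan top",P.mean(0),np.linalg.norm(P[0]-P[1]),np.linalg.norm(P[1]-P[2]),np.degrees(np.arctan2(*(P[0]-P[1])[[1,0]])))
for p in[(301,203.5),(309,201.5),(322,217.5),(313.5,221.5)]: print(onz(s,p,.0882))
```

```text
fix corners [[0.5698378051213782, 0.06044622298166444], [0.609313529426163, -0.09769639731228646], [0.4766618028893014, -0.13096771844909494], [0.4352184192169503, 0.02919455713497055]]
[ 0.5228 -0.0348  0.012 ] 0.13747460074035284 0.16421472891897534 13.572312238517588 14.263520579017147
side (265.5, 228) [0.4386 0.0267 0.012 ]
side (301.5, 281.5) [ 0.4787 -0.1327  0.012 ]
side (357, 252.5) [ 0.6107 -0.0988  0.012 ]
rail [ 0.4781 -0.3097  0.01  ] 0.11978175725031377 0.08783765964007999 86.27521588043916 -3.5316938145047314
tray [[0.5591468733948803, 0.36018908390403037], [0.5414090427616063, 0.19711588524793663], [0.2978643072958408, 0.22563180706083372], [0.3165652144501222, 0.38747764741782253]] [0.4287 0.2926 0.04  ] 0.1634779522785376 0.2446594632980465 83.60117931393603 -6.548557957193606
bearing [0.4658 0.2631 0.015 ]
round top [ 0.5012 -0.0347  0.082 ] [ 0.5054 -0.0355  0.082 ]
chan top [ 0.5311 -0.0127  0.0882] 0.0578682518297413 0.018542963945126396 104.80663110920203
[0.5183 0.005  0.0882]
[0.5361 0.0057 0.0882]
[ 0.5487 -0.0462  0.0882]
[ 0.529  -0.0515  0.0882]
```

Run:
```python
from h import *
np.set_printoptions(precision=4,suppress=True)
s=load("pics/side0.npz");t=load("pics/top0.npz")
yaw=np.radians(14.0);o=np.array([.5385,-.0315])
Rm=np.array([[np.cos(yaw),-np.sin(yaw)],[np.sin(yaw),np.cos(yaw)]])
loc=lambda X:(Rm.T@(X[:2]-o))*1000
def S(p,z):return loc(onz(s,p,z))
def Tt(p,z):return loc(onz(t,p,z))
print("base corners top",[Tt(p,.012) for p in[(299.2,202.3),(350.5,188.6),(362.4,231.8),(310.0,246.3)]])
print("base corners side",[S(p,.012) for p in[(265.5,228),(301.5,281.5),(357,252.5)]])
print("bolts top",[Tt(p,.014) for p in[(303.3,204.7),(348.8,192.6),(358.8,229.5),(313,241.5)]])
print("bolts side",[S(p,.014) for p in[(272.2,227.8),(303.6,274.5),(351,250.3),(317.0,207.5)]])
print("chan top",[Tt(p,.078) for p in[(312,213.5),(331.5,208),(334,214),(315,219.8)]])
print("chan side",[S(p,.078) for p in[(301,203.5),(309,201.5),(322,217.5),(313.5,221.5)]])
print("round",Tt((331,224.2),.082),S((299.9,220.8),.082))
print("fence right end top",Tt((349.8,205.8),.075),S((333.5,238.5),.075))
print("predicted px of channel & fence top corners")
for n,c in(("t",t),("s",s)):
    L=[(0,-66,75),(5,-66,75),(0,66,75),(5,66,75)]
    W=[np.r_[o+Rm@np.array(l[:2])/1000,l[2]/1000] for l in L];print(n,proj(c,W))
# clamp handle tops top view
print("clamp handles top",onz(t,(434,223.6),.143),onz(t,(434.2,238.6),.143))
print("rail plate top view ends",onz(t,(403.5,230),.075),onz(t,(447,231.8),.075))
print("rail plate side",onz(s,(323,321.5),.075),onz(s,(338,386.5),.075))
for p in [(314.5,336.5),(350.5,328.5),(353,339)]: print("handle side",p,onz(s,p,.143))
print("rail foot side", onz(s,(298,342),.01), onz(s,(365,398),.01))
```

```text
base corners top [array([52.6507, 81.6337]), array([ 52.6957, -81.3614]), array([-84.0648, -81.5531]), array([-85.5303,  83.8777])]
base corners side [array([-82.8942,  80.6371]), array([-82.5508, -83.7038]), array([ 53.7512, -82.7196])]
bolts top [array([42.1348, 71.2636]), array([ 42.0193, -72.9214]), array([-74.4591, -72.6635]), array([-73.7779,  71.2543])]
bolts side [array([-70.3139,  71.6888]), array([-71.3781, -72.7076]), array([ 45.1935, -72.4195]), array([48.2959, 73.2343])]
chan top [array([ 6.8263, 50.7848]), array([ 7.6488, -7.6348]), array([-10.9098, -10.0993]), array([-12.9313,  47.0786])]
chan side [array([-6.1947, 49.1216]), array([11.5678, 45.3762]), array([11.1788, -8.9453]), array([-9.579 , -9.2762])]
round [-36.9776   5.9215] [-34.1666   3.794 ]
fence right end top [  0.2691 -60.4626] [  2.6918 -66.3454]
predicted px of channel & fence top corners
t [[351.6754 205.3961]
 [351.2196 203.7276]
 [307.5524 217.1724]
 [307.1111 215.4993]]
s [[332.2662 238.9359]
 [334.3805 237.912 ]
 [299.7288 198.6796]
 [301.7151 197.8412]]
clamp handles top [ 0.4985 -0.3099  0.143 ] [ 0.4585 -0.3088  0.143 ]
rail plate top view ends [ 0.4814 -0.2423  0.075 ] [ 0.4745 -0.3656  0.075 ]
rail plate side [ 0.4833 -0.2576  0.075 ] [ 0.4729 -0.3634  0.075 ]
handle side (314.5, 336.5) [ 0.4537 -0.3087  0.143 ]
handle side (350.5, 328.5) [ 0.5072 -0.3127  0.143 ]
handle side (353, 339) [ 0.505  -0.3288  0.143 ]
rail foot side [ 0.4394 -0.2506  0.01  ] [ 0.5179 -0.374   0.01  ]
```

Run:
```python
from h import *
np.set_printoptions(precision=1,suppress=True)
s=load("pics/side0.npz");t=load("pics/top0.npz")
a=np.radians(-3.6);Rm=np.array([[np.cos(a),-np.sin(a)],[np.sin(a),np.cos(a)]]);o=np.array([.479,-.3105])
for yc in(-8,0,8):
  L=[(sx*30,yc+sy*10,143) for sx in(-1,1) for sy in(1,-1)]+[(0,yc+12,103),(0,yc-12,103),(-8,yc-9,57),(8,yc-9,57)]
  W=[np.r_[o+Rm@np.array(l[:2])/1000,l[2]/1000] for l in L]
  print(yc,"top",proj(t,W).tolist());print("side",np.round(proj(s,W),1).tolist())
L=[(0,y,75) for y in(55,-55)];W=[np.r_[o+Rm@np.array(l[:2])/1000,l[2]/1000] for l in L];print(proj(t,W),proj(s,W))
```

```text
-8 top [[433.49637582977414, 242.11078651570094], [441.0555942162531, 242.48398804230914], [434.0510208203587, 219.65602488192042], [441.57790587690664, 220.0114910738152], [428.82916815406224, 230.57673611379602], [437.5249250624891, 230.99626116887447], [431.6066225399168, 233.42673494521074], [431.7450895623514, 227.91255154167706]]
side [[311.1, 336.1], [314.2, 349.3], [351.1, 326.7], [355.2, 339.5], [330.3, 342.0], [334.5, 357.1], [328.2, 368.1], [338.0, 365.7]]
0 top [[430.4764510873139, 241.96193224845166], [438.0302723483648, 242.33452359562318], [431.04399592696484, 219.51411067133523], [438.5655319573257, 219.8691868736017], [425.93444493681466, 230.43725805670627], [434.6243772208752, 230.8562361402955], [428.8307267887867, 233.29219971641868], [428.972108976058, 227.77957332003564]]
side [[309.8, 331.0], [312.9, 344.0], [349.5, 321.8], [353.6, 334.3], [329.0, 337.1], [333.1, 351.9], [326.9, 363.2], [336.6, 360.8]]
8 top [[427.4586237676458, 241.8133189278377], [435.0071356925242, 242.18530456182285], [428.0390499617049, 219.37234955382792], [435.5553236902165, 219.72703991494964], [423.041601349933, 230.29795926817926], [431.7258019248433, 230.71639496552143], [426.0565863808521, 233.15783939406444], [426.2008799337344, 227.64675171269786]]
side [[308.6, 326.0], [311.7, 338.7], [348.0, 316.9], [351.9, 329.2], [327.7, 332.3], [331.7, 346.9], [325.7, 358.4], [335.3, 356.0]]
[[408.2 229.6]
 [446.9 231.4]] [[322.1 320.6]
 [340.1 387.3]]
```

```bash
cat > mv.py <<'E'
import numpy as np
from rig import ctrl
def go(x,y,z,yaw,step=4.0,cmd=None):
    o=ctrl.get_obs();p=np.array(o["tool_pos"]);w=o["tcp_rot"]
    print("t",round(o["t"],2),"pos",np.round(p,4),"rot",np.round(w,2),"F",np.round(o["contact_force"],1),"w",round(o["width"],4))
    dy=(yaw-w[2]+180)%360-180
    tw=-np.radians(dy)
    a=np.radians(yaw)  # translate AFTER twist
    d=np.array([x,y,z])-p
    L=np.array([np.cos(a)*d[0]+np.sin(a)*d[1],np.sin(a)*d[0]-np.cos(a)*d[1],-d[2]])*100
    print("twist rad",round(tw,3),"n",int(np.ceil(abs(tw)/.187)),"then shift cm",np.round(L,2))
E
python3 -c "
from mv import *
go(.504,-.035,.2,194)"
```

```text
t 0.1 pos [0.2611 0.5395 0.2305] rot [-1.7990e+02 -1.0000e-02  1.5417e+02] F [-1.3  0.1  0.2] w 0.0856
twist rad -0.695 n 4 then shift cm [ -9.67 -61.62   3.05]
```

Request:
move_arm([
  [0,0,0],
  [0,0,0],
  [0,0,0],
  [0,0,0],
  [-0.69,-4.4,0.22],
  [-0.69,-4.4,0.22],
  [-0.69,-4.4,0.22],
  [-0.69,-4.4,0.22],
  [-0.69,-4.4,0.22],
  [-0.69,-4.4,0.22],
  [-0.69,-4.4,0.22],
  [-0.69,-4.4,0.22],
  [-0.69,-4.4,0.22],
  [-0.69,-4.4,0.22],
  [-0.69,-4.4,0.22],
  [-0.69,-4.4,0.22],
  [-0.69,-4.4,0.22],
  [-0.69,-4.4,0.22],
], twist=[-0.174,-0.174,-0.174,-0.174,0,0,0,0,0,0,0,0,0,0,0,0,0,0], fingers=[8.5,8.5,8.5,8.5,8.5,8.5,8.5,8.5,8.5,8.5,8.5,8.5,8.5,8.5,8.5,8.5,8.5,8.5], force=80)

```text
t: 2.35
tool_pos: [0.5048, -0.0355, 0.2002]
tcp_rot: [180.0, -0.0, -166.0]
contact_force: [0.4, 1.1, 0.1]
width: 0.085
```

Run:
```python
from mv import *
go(.504,-.035,.11,194)
```

```text
t 2.35 pos [ 0.5048 -0.0355  0.2002] rot [ 1.7999e+02 -3.0000e-02 -1.6596e+02] F [0.4 1.1 0.1] w 0.085
twist rad 0.001 n 1 then shift cm [0.07 0.07 9.02]
```

Request:
move_arm([
  [0,0,3],
  [0,0,3],
  [0,0,3],
  [0,0,0],
], twist=[0,0,0,0], fingers=[8.5,8.5,8.5,8.5])

```text
t: 2.85
tool_pos: [0.5024, -0.0337, 0.1085]
tcp_rot: [179.9, -0.3, -166.0]
contact_force: [-0.2, -0.5, -0.3]
width: 0.0846
```

```bash
cat > snap.py <<'E'
import sys
from rig import eyes
from h import *
def snap(tag,sb,tb,sc=6):
    for n,b in(("side",sb),("top",tb)):
        c=eyes.capture(n);np.savez(f"pics/{n}{tag}.npz",**c);crop(c,*b,sc,f"pics/{n}{tag}.png")
E
python3 -c "
from snap import *
snap('1',(255,150,365,250),(280,170,390,260))"
```

```text
(no output)
```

View pics/side1.png

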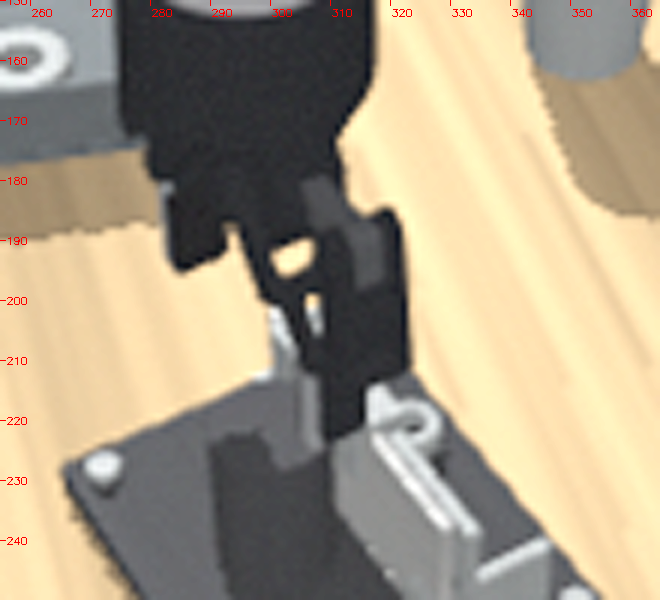

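View pics/top1.png

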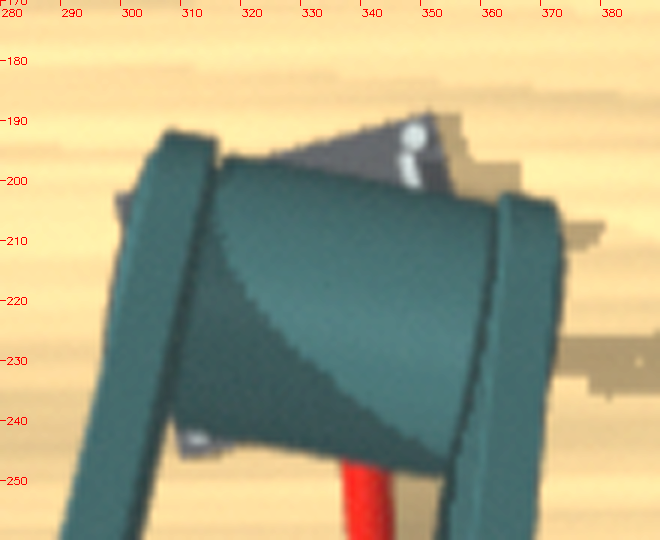

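Run:
```python
from h import *
from mv import *
np.set_printoptions(precision=1,suppress=True)
s=load("pics/side1.npz")
p=np.array([.5024,-.0337,.1085]);a=np.radians(-166);tx=np.array([np.cos(a),np.sin(a),0]);ty=np.array([np.sin(a),-np.cos(a),0])
for sy in(1,-1):
  for d in (.0425,.057):
    for z in(.1085,.1215):
      q=p+ty*sy*d;q[2]=z
      print(sy,d,z,proj(s,[q+tx*.011,q-tx*.011]))
go(.504,-.035,.04,194)
```

```text
1 0.0425 0.1085 [[283.4 200.5]
 [292.8 196.6]]
1 0.0425 0.1215 [[283.  196. ]
 [292.5 192.1]]
1 0.057 0.1085 [[280.2 196.3]
 [289.5 192.4]]
1 0.057 0.1215 [[279.7 191.8]
 [289.2 187.9]]
-1 0.0425 0.1085 [[303.9 227.4]
 [313.7 222.9]]
-1 0.0425 0.1215 [[303.7 222.9]
 [313.6 218.4]]
-1 0.057 0.1085 [[307.7 232.3]
 [317.6 227.7]]
-1 0.057 0.1215 [[307.5 227.9]
 [317.5 223.3]]
t 2.95 pos [ 0.5 -0.   0.1] rot [ 180.    -0.  -165.9] F [0.  0.4 0.3] w 0.0853
twist rad 0.001 n 1 then shift cm [ 0.1 -0.1  7.1]
```

Request:
move_arm([
  [0.1,-0.1,2.3],
  [0,0,2.3],
  [0,0,2.3],
  [0,0,0],
  [0,0,0],
], twist=[0,0,0,0,0], fingers=[8.5,8.5,8.5,8.5,8.5])

```text
t: 3.58
tool_pos: [0.505, -0.0355, 0.0428]
tcp_rot: [-179.9, 0.1, -165.9]
contact_force: [-0.6, -0.7, 0.3]
width: 0.0852
```

Request:
move_arm([
  [0,0,0],
  [0,0,0],
  [0,0,0],
  [0,0,0],
  [0,0,0],
  [0,0,0],
], twist=[0,0,0,0,0,0], fingers=[4.8,4,4,4,4,4], force=80)

```text
t: 4.32
tool_pos: [0.5042, -0.035, 0.0425]
tcp_rot: [180.0, 0.1, -166.0]
contact_force: [-2.3, 2.7, 9.8]
width: 0.0423
```

Request:
move_arm([
  [0,0,-0.5],
  [1,0,0],
  [1,0,0],
  [0,0,-2],
  [0,0,-3],
  [0,0,-3],
  [0,0,0],
], twist=[0,0,0,0,0,0,0], fingers=[4,4,4,4,4,4,4])

```text
t: 5.2
tool_pos: [0.4852, -0.0406, 0.1278]
tcp_rot: [-179.9, 0.2, -166.0]
contact_force: [1.6, -0.6, -8.5]
width: 0.0427
```

```bash
python3 -c "
from snap import *
snap('2',(255,130,365,250),(280,170,390,260))
from mv import *
go(.5,.325,.14,260)"
```

```text
t 5.3 pos [ 0.4833 -0.0401  0.1256] rot [ 1.7997e+02 -7.0000e-02 -1.6597e+02] F [-0.  -0.8 -8.4] w 0.0424
twist rad -1.151 n 7 then shift cm [-36.25   4.7   -1.44]
```

View pics/side2.png

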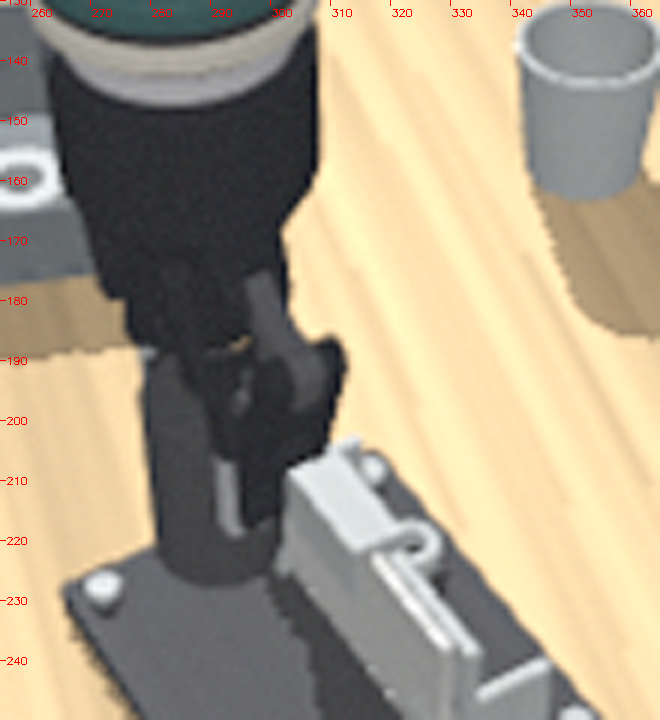

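The round is held upright and is clear of the fixture at about (287,190-225). The channel has not moved.

Request:
move_arm([
  [0,0,0],
  [0,0,0],
  [0,0,0],
  [0,0,0],
  [0,0,0],
  [0,0,0],
  [0,0,0],
  [-3.63,0.47,-0.14],
  [-3.63,0.47,-0.14],
  [-3.63,0.47,-0.14],
  [-3.63,0.47,-0.14],
  [-3.63,0.47,-0.14],
  [-3.63,0.47,-0.14],
  [-3.63,0.47,-0.14],
  [-3.63,0.47,-0.14],
  [-3.63,0.47,-0.14],
  [-3.63,0.47,-0.14],
  [0,0,0],
  [0,0,0],
], twist=[-0.164,-0.164,-0.164,-0.164,-0.164,-0.164,-0.164,0,0,0,0,0,0,0,0,0,0,0,0], fingers=[4,4,4,4,4,4,4,4,4,4,4,4,4,4,4,4,4,4,4])

```text
t: 7.68
tool_pos: [0.5201, 0.355, 0.1107]
tcp_rot: [-179.6, -3.9, -102.7]
contact_force: [0.2, -0.7, -7.8]
width: 0.0424
```

```bash
python3 -c "
from snap import *
snap('3',(180,80,310,200),(180,190,290,300))
from mv import *
go(.5,.325,.0365,260)"
```

```text
t 7.78 pos [0.5206 0.3546 0.1116] rot [-179.58   -3.87 -102.79] F [-0.2 -0.3 -8.4] w 0.0428
twist rad -0.049 n 1 then shift cm [3.28 1.52 7.51]
```

View pics/side3.png

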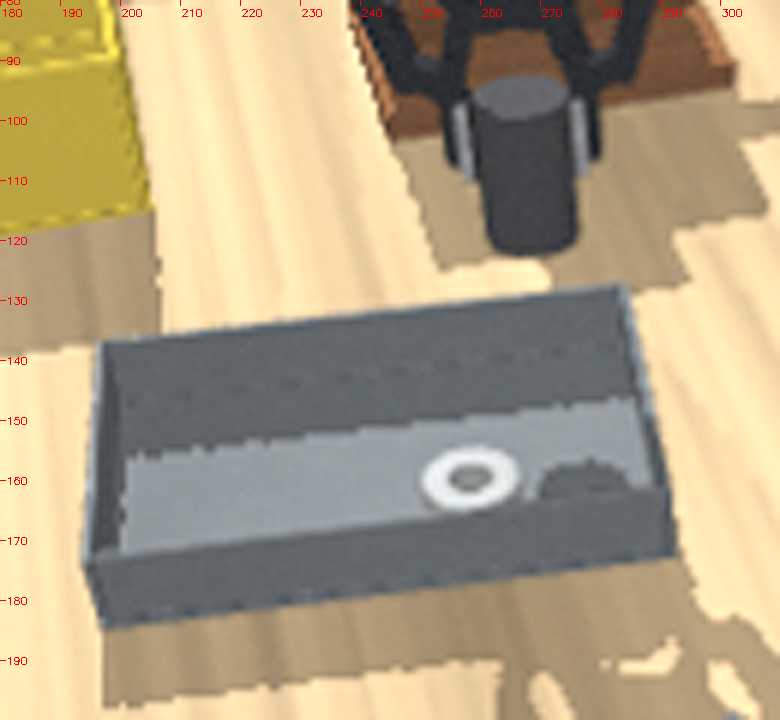

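```bash
python3 -c "
from mv import *
o=ctrl.get_obs();print(np.round(o['joint_positions'],1))"
```

```text
[  29.8   31.1   87.5   -3.5   63.8 -135.8]
```

Request:
move_arm([
  [0,0,0],
  [0,0,0],
  [0,0,-0.5],
  [0,0,0],
], twist=[0,0,0,0], fingers=[4,4,4,4])

```text
t: 8.28
tool_pos: [0.5224, 0.3567, 0.1189]
tcp_rot: [-179.4, -3.7, -102.8]
contact_force: [-0.4, 0.4, -6.4]
width: 0.0426
```

```bash
python3 -c "
from mv import *
o=ctrl.get_obs();print(np.round(o['joint_positions'],1),o['tcp_rot'],o['tool_pos'],o['dq'].round(1))
from scipy.spatial.transform import Rotation as R
print(R.from_euler('xyz',o['tcp_rot'],degrees=True).as_matrix().round(3))"
```

```text
[  29.9   30.7   87.    -3.5   64.4 -135.8] [-179.3807353    -3.66838192 -102.77655482] [0.52235472 0.35667422 0.11889531] [ 0.1  0.4  0.3  0.  -0.3  0. ]
[[-0.221 -0.975 -0.004]
 [-0.973  0.22  -0.065]
 [ 0.064 -0.011 -0.998]]
```

```bash
cat > mv.py <<'E'
import numpy as np
from rig import ctrl
from scipy.spatial.transform import Rotation as Ro
def go(x,y,z,yaw=None):
    o=ctrl.get_obs();p=np.array(o["tool_pos"]);w=np.array(o["tcp_rot"])
    R=Ro.from_euler('xyz',w,degrees=True)
    print("t",round(o["t"],2),"pos",np.round(p,4),"rot",np.round(w,2),"F",np.round(o["contact_force"],1),"w",round(o["width"],4),"q",np.round(o["joint_positions"],1))
    tw=0
    if yaw is not None: tw=-np.radians((yaw-w[2]+180)%360-180)
    R=R*Ro.from_euler('z',tw)
    L=R.inv().apply(np.array([x,y,z])-p)*100
    print("twist rad",round(tw,3),"n",int(np.ceil(abs(tw)/.187)),"then shift cm",np.round(L,2),"tilt deg",np.round(np.degrees(np.arccos(-R.as_matrix()[2,2])),2))
E
python3 -c "
from mv import *
go(.5,.325,.12)"
```

```text
t 8.28 pos [0.5224 0.3567 0.1189] rot [-179.38   -3.67 -102.78] F [-0.4  0.4 -6.4] w 0.0426 q [  29.9   30.7   87.    -3.5   64.4 -135.8]
twist rad 0 n 0 then shift cm [3.58 1.48 0.1 ] tilt deg 3.72
```

Request:
move_arm([
  [0.9,0.37,0],
  [0.9,0.37,0],
  [0.9,0.37,0],
  [0.9,0.37,0],
  [0,0,0],
  [0,0,0],
], twist=[0,0,0,0,0,0], fingers=[4,4,4,4,4,4])

```text
t: 9.02
tool_pos: [0.4998, 0.3249, 0.1204]
tcp_rot: [-179.4, -3.7, -102.8]
contact_force: [-0.3, 0.7, -7.8]
width: 0.0423
```

```bash
python3 -c "
from mv import *
go(.5,.325,.12)"
```

```text
t 9.03 pos [0.4998 0.3249 0.1204] rot [-179.42   -3.69 -102.77] F [-0.3  0.7 -7.8] w 0.0423 q [  28.4   28.    91.9   -3.6   62.1 -137.1]
twist rad 0 n 0 then shift cm [-0.02 -0.02  0.04] tilt deg 3.73
```

Request:
move_arm([
  [0,0,2],
  [0,0,2],
  [0,0,2],
  [0,0,1.2],
  [0,0,0.7],
  [0,0,0],
  [0,0,0],
], twist=[0,0,0,0,0,0,0], fingers=[4,4,4,4,4,4,4])

```text
t: 9.9
tool_pos: [0.4996, 0.3198, 0.0421]
tcp_rot: [-179.4, -3.7, -102.8]
contact_force: [0.6, 0.4, -7.6]
width: 0.0425
```

```bash
python3 -c "
from snap import *
snap('4',(180,80,310,200),(180,190,290,300))
from mv import *
go(.5,.32,.037)"
```

```text
t 10.0 pos [0.4995 0.3198 0.0421] rot [-179.39   -3.68 -102.76] F [ 0.1  0.1 -7.5] w 0.0424 q [  28.    33.7   95.5   -4.    52.8 -136.8]
twist rad 0 n 0 then shift cm [-0.06 -0.03  0.51] tilt deg 3.73
```

View pics/side4.png

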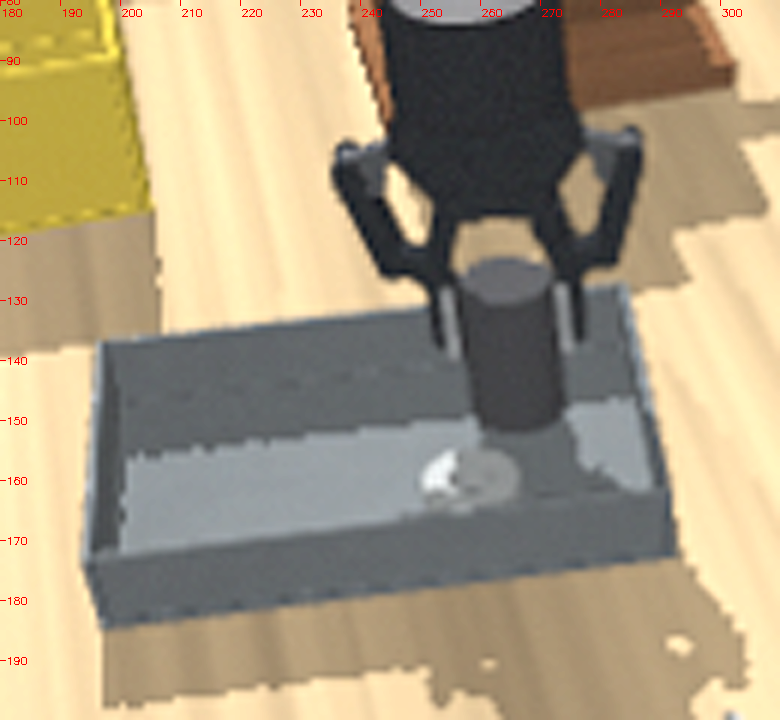

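Request:
move_arm([
  [0,0,0.3],
  [0,0,0.1],
  [0,0,0.05],
  [0,0,0],
  [0,0,0],
], twist=[0,0,0,0,0], fingers=[4,4,4,4,4])

```text
t: 10.62
tool_pos: [0.499, 0.3192, 0.037]
tcp_rot: [-179.4, -3.7, -102.8]
contact_force: [-1.2, -0.1, -7.2]
width: 0.0424
```

Not in contact yet, so I'll lower in small steps.

Request:
move_arm([
  [0,0,0.08],
  [0,0,0.08],
  [0,0,0],
], twist=[0,0,0], fingers=[4,4,4])

```text
t: 11.0
tool_pos: [0.4991, 0.3191, 0.0365]
tcp_rot: [-179.4, -3.7, -102.8]
contact_force: [-1.6, -1.0, 4.5]
width: 0.0425
```

Request:
move_arm([
  [0,0,0],
  [0,0,0],
  [0,0,0],
  [0,0,0],
  [0,0,0],
], twist=[0,0,0,0,0], fingers=[4.6,5,5.5,6,6])

```text
t: 11.62
tool_pos: [0.499, 0.3191, 0.0353]
tcp_rot: [-179.4, -3.7, -102.8]
contact_force: [-0.1, 0.2, -0.1]
width: 0.0598
```

Request:
move_arm([
  [0,0,0],
  [0,0,-1.5],
  [0,0,-3],
  [0,0,-3],
  [0,0,-3],
  [0,0,0],
], twist=[0,0,0,0,0,0], fingers=[6,6,6,6,6,6])

```text
t: 12.38
tool_pos: [0.5015, 0.3273, 0.1437]
tcp_rot: [-179.2, -3.5, -102.8]
contact_force: [1.1, -0.8, -0.4]
width: 0.06
```

```bash
python3 -c "
from snap import *
snap('5',(180,80,310,200),(180,190,290,300))
from mv import *
go(.5,.32,.15)"
```

```text
t 12.47 pos [0.4995 0.3261 0.1407] rot [-179.41   -3.69 -102.76] F [-0.3 -0.4 -0.4] w 0.0601 q [  28.5   26.7   90.8   -3.5   64.5 -137.2]
twist rad 0 n 0 then shift cm [ 0.64 -0.19 -0.89] tilt deg 3.74
```

View pics/side5.png

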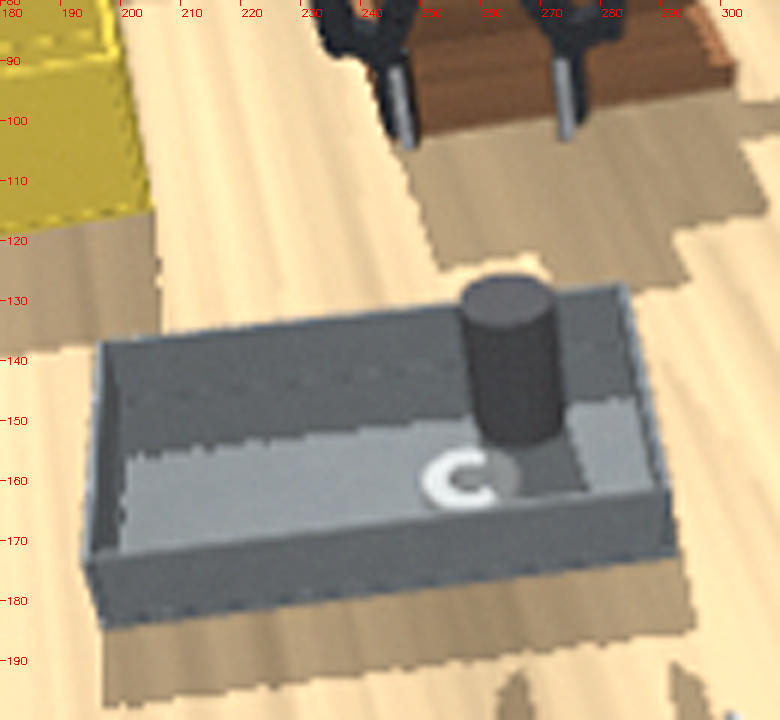

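The round stands upright in the tray at (266,150-130), clear of the bearing. Next is the channel, and I'll watch the tilt during the twist.

Request:
move_arm([
  [0,0,0],
  [0,0,0],
  [0,0,0],
  [0,0,0],
  [0,0,0],
  [0,0,0],
  [0,0,0],
  [0,0,0],
], twist=[0.178,0.178,0.178,0.178,0.178,0.178,0.178,0.178], fingers=[6,6,6,6,6,6,6,6])

```text
t: 13.48
tool_pos: [0.4984, 0.3253, 0.1387]
tcp_rot: [-176.1, -0.1, 175.3]
contact_force: [-0.2, 0.1, -0.0]
width: 0.0601
```

```bash
python3 -c "
from mv import *
go(.5,.32,.15,104)"
```

```text
t 13.47 pos [0.4984 0.3253 0.1387] rot [-1.7614e+02 -1.2000e-01  1.7533e+02] F [-0.2  0.1 -0. ] w 0.0601 q [ 28.5  26.9  90.9  -3.5  64.5 -55.3]
twist rad 1.245 n 7 then shift cm [-0.63 -0.   -1.09] tilt deg 3.86
```

Request:
move_arm([
  [0,0,-0.5],
  [0,0,-0.5],
  [0,0,0],
  [0,0,0],
  [0,0,0],
  [0,0,0],
  [0,0,0],
  [0,0,0],
], twist=[0.178,0.178,0.178,0.178,0.178,0.178,0.178,0], fingers=[6,6,6,6,6,6,6,6])

```text
t: 14.48
tool_pos: [0.4987, 0.3261, 0.1489]
tcp_rot: [-178.6, 3.6, 104.4]
contact_force: [0.5, -0.4, -0.9]
width: 0.0599
```

Run:
```python
from mv import *
a=np.radians(14);o=np.array([.5403,-.0313]);p=o+np.array([[np.cos(a),-np.sin(a)],[np.sin(a),np.cos(a)]])@[-.001,.0195]
print(p);go(p[0],p[1],.15,104)
```

```text
[ 0.53461223 -0.01262116]
t 14.47 pos [0.4987 0.3261 0.1489] rot [-178.65    3.6   104.41] F [ 0.5 -0.4 -0.9] w 0.0599 q [28.5 26.2 90.3 -3.5 65.7 15.7]
twist rad 0.007 n 1 then shift cm [-33.68  -4.66   2.12] tilt deg 3.85
```

Request:
move_arm([
  [-3.06,-0.42,0.19],
  [-3.06,-0.42,0.19],
  [-3.06,-0.42,0.19],
  [-3.06,-0.42,0.19],
  [-3.06,-0.42,0.19],
  [-3.06,-0.42,0.19],
  [-3.06,-0.42,0.19],
  [-3.06,-0.42,0.19],
  [-3.06,-0.42,0.19],
  [-3.06,-0.42,0.19],
  [-3.06,-0.42,0.19],
  [0,0,0],
  [0,0,0],
], twist=[0.007,0,0,0,0,0,0,0,0,0,0,0,0], fingers=[6,6,6,6,6,6,6,6,6,6,6,6,6])

```text
t: 16.1
tool_pos: [0.535, -0.0115, 0.1508]
tcp_rot: [-178.8, 3.5, 104.0]
contact_force: [0.9, 0.4, 0.0]
width: 0.0598
```

Run:
```python
from mv import *
go(.5346,-.0126,.15,104)
from snap import *
snap('6',(255,120,365,240),(280,170,390,260))
```

```text
t 16.1 pos [ 0.535  -0.0115  0.1508] rot [-178.76    3.53  104.  ] F [0.9 0.4 0. ] w 0.0598 q [ -6.   20.6  99.7  -4.3  59.7 -17.8]
twist rad -0.0 n 1 then shift cm [-0.09 -0.07  0.09] tilt deg 3.74
```

View pics/side6.png

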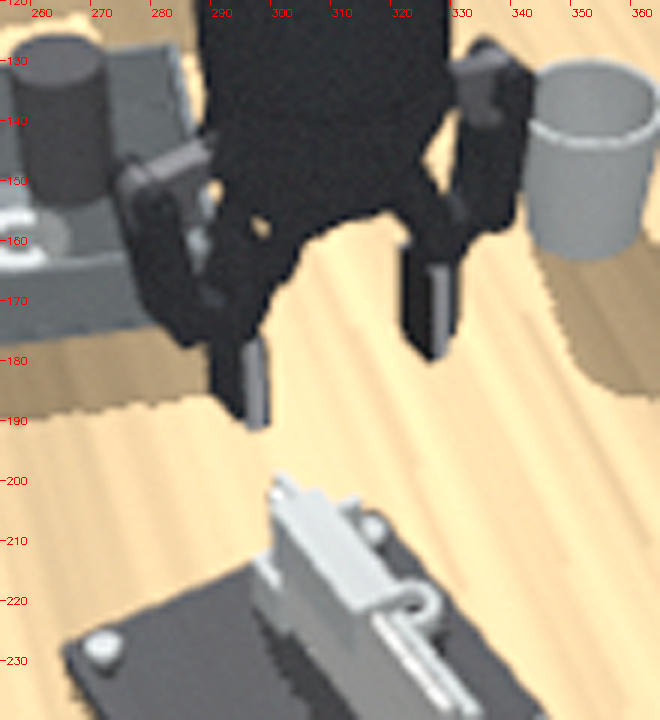

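Run:
```python
from h import *
np.set_printoptions(precision=1,suppress=True)
s=load("pics/side6.npz")
R=__import__('scipy.spatial.transform',fromlist=['x']).Rotation.from_euler('xyz',[-178.76,3.53,104.],degrees=True).as_matrix()
p=np.array([.535,-.0115,.1508])
for sy in(1,-1):
  for back in(.004,.006,.008):
    print(sy,back,[proj(s,p+R@np.array([dx,sy*.030,-back]))[0] for dx in(-.011,.011)])
crop(s,280,150,345,230,9,"pics/side6b.png")
```

```text
1 0.004 [array([326.1, 181.7]), array([320.3, 175.9])]
1 0.006 [array([326.1, 180.9]), array([320.3, 175.1])]
1 0.008 [array([326.1, 180.1]), array([320.3, 174.3])]
-1 0.004 [array([299.6, 192.1]), array([294.2, 186. ])]
-1 0.006 [array([299.6, 191.4]), array([294.1, 185.2])]
-1 0.008 [array([299.5, 190.6]), array([294.1, 184.4])]
```

View pics/side6b.png

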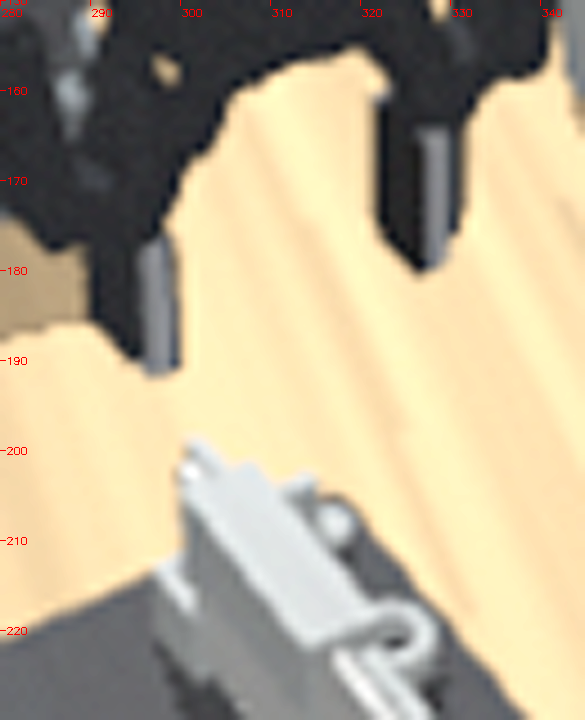

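Run:
```python
from h import *
from mv import *
np.set_printoptions(precision=4,suppress=True)
s=load("pics/side6.npz")
for p in[(313,221.5),(321,217.8),(300.4,205),(307.7,201.7),(317,219.7),(304.1,203.3),(310.4,211.5)]: print(p,onz(s,p,.078)[:2])
go(.5363,-.0105,.1,104)
```

```text
(313, 221.5) [ 0.5305 -0.0425]
(321, 217.8) [ 0.5493 -0.0377]
(300.4, 205) [0.5182 0.0107]
(307.7, 201.7) [0.5359 0.0156]
(317, 219.7) [ 0.5398 -0.0402]
(304.1, 203.3) [0.5271 0.0133]
(310.4, 211.5) [ 0.5333 -0.0139]
t 16.2 pos [ 0.5352 -0.011   0.151 ] rot [-178.78    3.55  104.02] F [-0.6 -0.3 -0.7] w 0.06 q [ -5.9  20.6  99.7  -4.3  59.7 -17.7]
twist rad 0.0 n 1 then shift cm [0.33 0.23 5.08] tilt deg 3.75
```

Run:
```python
from mv import *
go(.533,-.012,.055,104)
```

```text
t 16.2 pos [ 0.5352 -0.011   0.151 ] rot [-178.78    3.55  104.02] F [-0.6 -0.3 -0.7] w 0.06 q [ -5.9  20.6  99.7  -4.3  59.7 -17.7]
twist rad 0.0 n 1 then shift cm [ 0.55 -0.03  9.58] tilt deg 3.75
```

Request:
move_arm([
  [0.55,0,2],
  [0,0,2],
  [0,0,2],
  [0,0,2],
  [0,0,1.5],
  [0,0,0],
  [0,0,0],
], twist=[0,0,0,0,0,0,0], fingers=[6,6,6,6,6,6,6], force=25)

```text
t: 17.08
tool_pos: [0.5342, -0.0126, 0.0565]
tcp_rot: [-178.9, 3.6, 103.9]
contact_force: [0.3, -0.2, 0.2]
width: 0.0602
```

Run:
```python
from mv import *
go(.533,-.012,.055,104)
from snap import *
snap('7',(255,140,365,250),(280,170,390,260),7)
```

```text
t 17.07 pos [ 0.5342 -0.0126  0.0565] rot [-178.86    3.6   103.94] F [ 0.3 -0.2  0.2] w 0.0602 q [ -6.1  28.2 104.5  -5.1  47.2 -16.5]
twist rad -0.001 n 1 then shift cm [ 0.1  -0.1   0.15] tilt deg 3.77
```

View pics/side7.png

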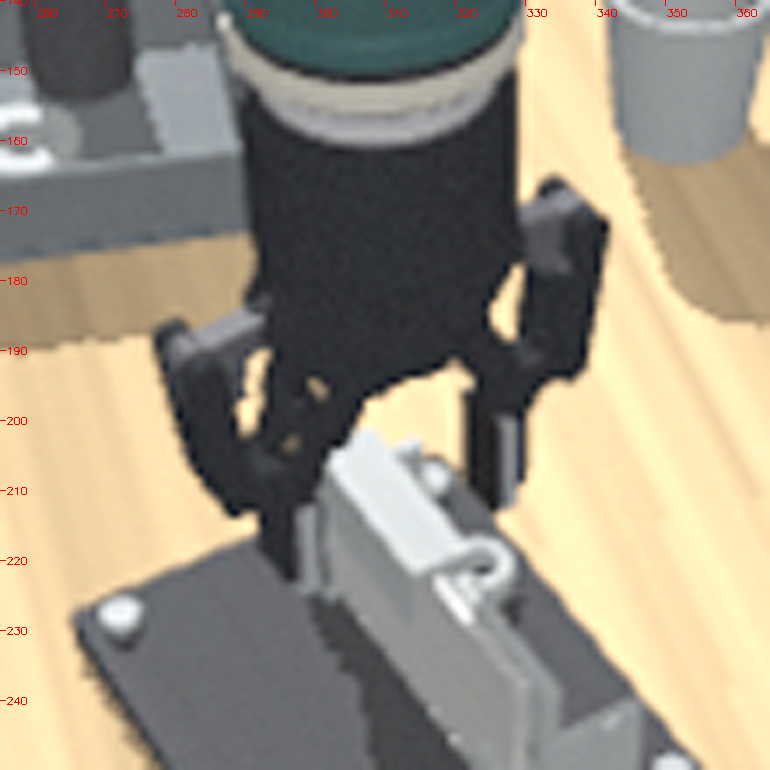

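The fingers straddle the channel, with the pads at (297,225) and (326,212). Closing gently.

Request:
move_arm([
  [0,-0.08,0],
  [0,0,0],
  [0,0,0],
  [0,0,0],
  [0,0,0],
  [0,0,0],
], twist=[0,0,0,0,0,0], fingers=[4.5,3,2.4,1.8,1.6,1.6], force=30)

```text
t: 17.92
tool_pos: [0.5329, -0.013, 0.0563]
tcp_rot: [-178.8, 3.6, 103.9]
contact_force: [-1.6, 0.6, 5.2]
width: 0.0192
```

Run:
```python
from mv import *
go(.533,-.012,.055,104)
from snap import *
snap('8',(255,140,365,250),(280,170,390,260),7)
```

```text
t 17.93 pos [ 0.5329 -0.013   0.0563] rot [-178.82    3.59  103.91] F [-1.6  0.6  5.2] w 0.0192 q [ -6.2  28.2 104.6  -5.1  47.2 -16.5]
twist rad -0.002 n 1 then shift cm [0.11 0.03 0.13] tilt deg 3.78
```

View pics/side8.png

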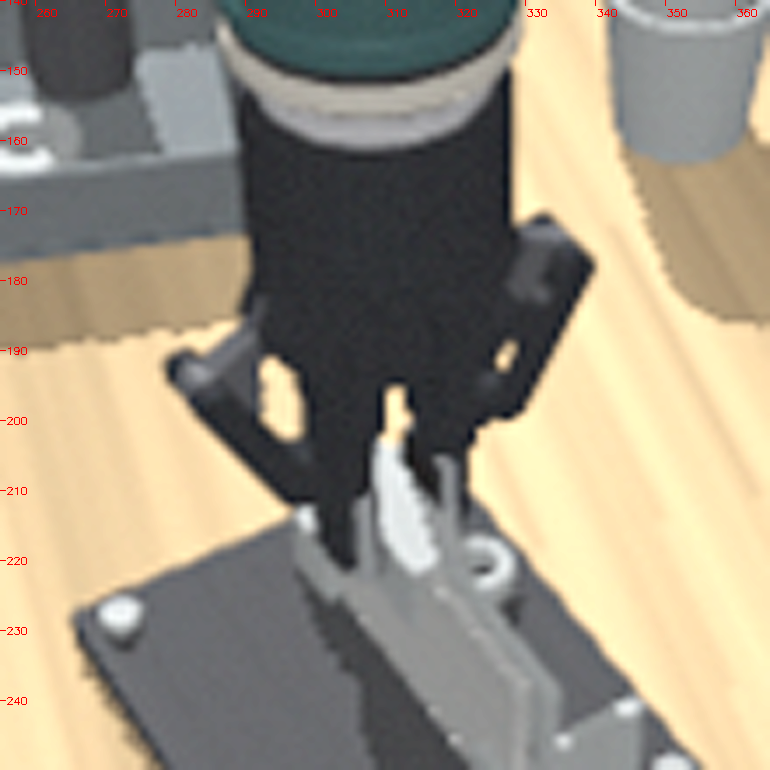

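Request:
move_arm([
  [-0.06,-0.02,-1],
  [-0.13,-0.04,-2],
  [-0.13,-0.04,-2],
  [-0.13,-0.04,-2],
  [0,0,0],
  [0,0,0],
], twist=[0,0,0,0,0,0], fingers=[1.6,1.6,1.6,1.6,1.6,1.6], force=35)

```text
t: 18.77
tool_pos: [0.5327, -0.013, 0.1258]
tcp_rot: [-178.8, 3.6, 103.9]
contact_force: [0.2, -0.1, -1.4]
width: 0.0191
```

Run:
```python
from mv import *
go(.375,.305,.125,84)
go(.375,.305,.125,104)
from snap import *
snap('9',(255,120,365,230),(280,170,390,260),7)
```

```text
t 18.77 pos [ 0.5327 -0.013   0.1258] rot [-178.79    3.57  103.91] F [ 0.2 -0.1 -1.4] w 0.0191 q [ -6.2  22.3 101.4  -4.5  56.3 -17.5]
twist rad 0.348 n 2 then shift cm [ 29.9  -19.03  -1.91] tilt deg 3.77
t 18.77 pos [ 0.5327 -0.013   0.1258] rot [-178.79    3.57  103.91] F [ 0.2 -0.1 -1.4] w 0.0191 q [ -6.2  22.3 101.4  -4.5  56.3 -17.5]
twist rad -0.002 n 1 then shift cm [34.61 -7.65 -1.91] tilt deg 3.77
```

View pics/side9.png

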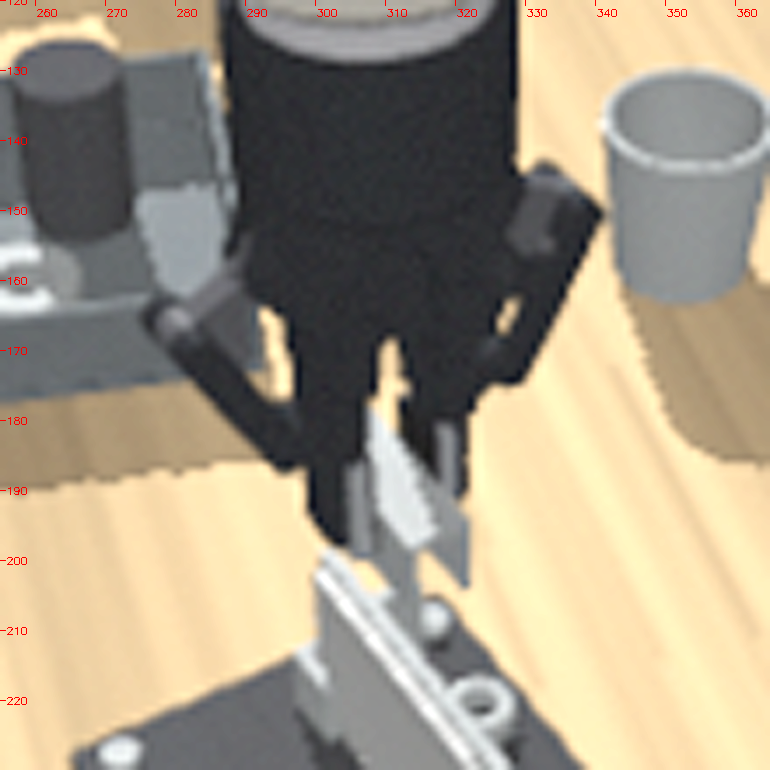

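The channel is lifted free and the blank still stands in its slot at (335,215). Moving to the tray.

Request:
move_arm([
  [0,0,0],
  [0,0,0],
  [2.72,-1.73,-0.17],
  [2.72,-1.73,-0.17],
  [2.72,-1.73,-0.17],
  [2.72,-1.73,-0.17],
  [2.72,-1.73,-0.17],
  [2.72,-1.73,-0.17],
  [2.72,-1.73,-0.17],
  [2.72,-1.73,-0.17],
  [2.72,-1.73,-0.17],
  [2.72,-1.73,-0.17],
  [2.72,-1.73,-0.17],
  [0,0,0],
  [0,0,0],
], twist=[0.174,0.174,0,0,0,0,0,0,0,0,0,0,0,0,0], fingers=[1.6,1.6,1.6,1.6,1.6,1.6,1.6,1.6,1.6,1.6,1.6,1.6,1.6,1.6,1.6])

```text
t: 20.75
tool_pos: [0.3752, 0.3046, 0.1243]
tcp_rot: [179.9, 3.8, 84.0]
contact_force: [0.7, -0.4, -0.7]
width: 0.0195
```

Run:
```python
from mv import *
go(.378,.303,.012,84)
from snap import *
snap('10',(180,80,310,200),(180,190,290,300))
```

```text
t 20.75 pos [0.3752 0.3046 0.1243] rot [179.93   3.83  83.98] F [ 0.7 -0.4 -0.7] w 0.0195 q [ 33.2  20.1 105.7  -3.6  56.7  41.3]
twist rad -0.0 n 1 then shift cm [ 0.62  0.28 11.22] tilt deg 3.83
```

View pics/side10.png

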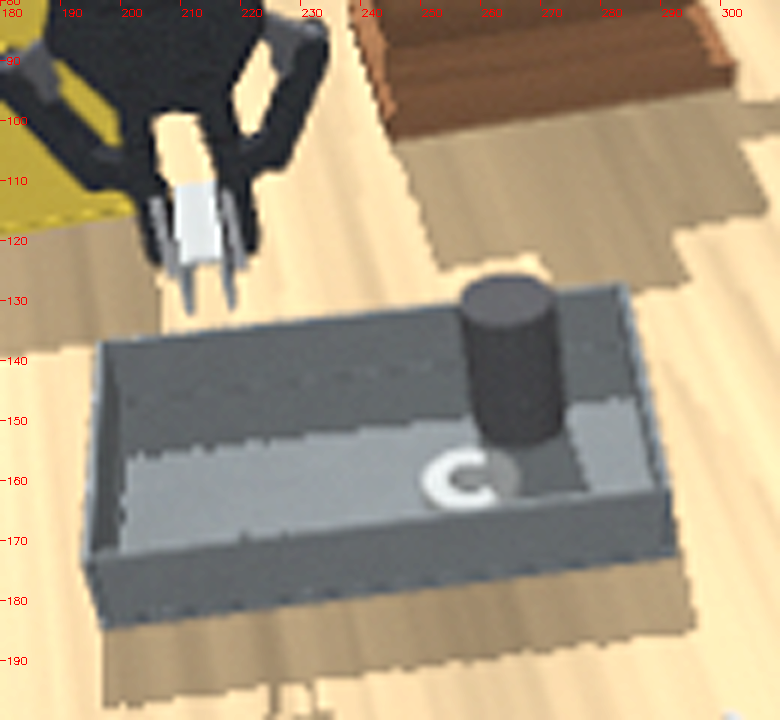

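Request:
move_arm([
  [0.6,0.28,2],
  [0,0,2.5],
  [0,0,2.5],
  [0,0,2],
  [0,0,1.2],
  [0,0,0.6],
  [0,0,0.3],
  [0,0,0],
], twist=[0,0,0,0,0,0,0,0], fingers=[1.6,1.6,1.6,1.6,1.6,1.6,1.6,1.6])

```text
t: 21.85
tool_pos: [0.3786, 0.3037, 0.014]
tcp_rot: [179.9, 3.7, 83.9]
contact_force: [-0.3, -0.1, -1.1]
width: 0.0194
```

Request:
move_arm([
  [0,0,0.1],
  [0,0,0],
], twist=[0,0], fingers=[1.6,1.6])

```text
t: 22.1
tool_pos: [0.3785, 0.3036, 0.013]
tcp_rot: [179.9, 3.7, 83.9]
contact_force: [0.0, 0.5, -0.0]
width: 0.0194
```

Request:
move_arm([
  [0,0,0.15],
  [0,0,0.08],
  [0,0,0],
], twist=[0,0,0], fingers=[1.6,1.6,1.6])

```text
t: 22.48
tool_pos: [0.3783, 0.3033, 0.0103]
tcp_rot: [179.9, 3.8, 83.9]
contact_force: [-0.4, 0.1, -1.0]
width: 0.0194
```

Request:
move_arm([
  [0,0,0.07],
  [0,0,0],
  [0,0,0],
  [0,0,0],
  [0,0,0],
], twist=[0,0,0,0,0], fingers=[1.6,2.2,2.8,3.5,3.5])

```text
t: 23.1
tool_pos: [0.3783, 0.3033, 0.0098]
tcp_rot: [179.9, 3.8, 83.9]
contact_force: [0.7, -0.5, 1.0]
width: 0.0351
```

Request:
move_arm([
  [0,0,-1],
  [0,0,-2],
  [0,0,-4],
  [0,0,-4],
  [0,0,-4],
  [0,0,0],
], twist=[0,0,0,0,0,0], fingers=[3.5,3.5,3.5,5,8,8.5])

```text
t: 23.85
tool_pos: [0.3812, 0.3147, 0.1631]
tcp_rot: [179.6, 3.5, 83.9]
contact_force: [0.6, -0.4, 0.1]
width: 0.0835
```

Run:
```python
from mv import *
go(.478,-.318,.22,86.4)
go(.478,-.318,.22,-93.6)
from snap import *
snap('11',(180,80,310,200),(180,190,290,300))
```

```text
t 23.85 pos [0.3812 0.3147 0.1631] rot [179.55   3.49  83.93] F [ 0.6 -0.4  0.1] w 0.0835 q [ 33.8  17.6 102.4  -3.4  61.9  41.5]
twist rad -0.043 n 1 then shift cm [-62.77  13.64  -1.79] tilt deg 3.52
t 23.85 pos [0.3812 0.3147 0.1631] rot [179.55   3.49  83.93] F [ 0.6 -0.4  0.1] w 0.0835 q [ 33.8  17.6 102.4  -3.4  61.9  41.5]
twist rad 3.098 n 17 then shift cm [ 62.77 -13.64  -1.79] tilt deg 3.52
```

View pics/side11.png

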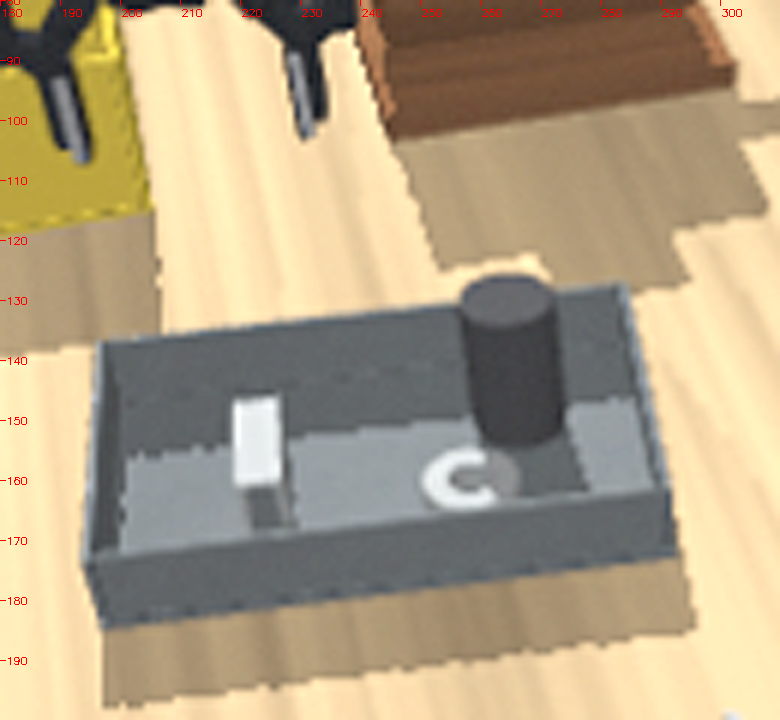

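Both parts rest in the tray: the channel at (222,150) and the round at (266,140). Heading to the clamp.

Request:
move_arm([
  [0,0,-1],
  [-3.7,0.8,-0.1],
  [-3.7,0.8,-0.1],
  [-3.7,0.8,-0.1],
  [-3.7,0.8,-0.1],
  [-3.7,0.8,-0.1],
  [-3.7,0.8,-0.1],
  [-3.7,0.8,-0.1],
  [-3.7,0.8,-0.1],
  [-3.7,0.8,-0.1],
  [-3.7,0.8,-0.1],
  [-3.7,0.8,-0.1],
  [-3.7,0.8,-0.1],
  [-3.7,0.8,-0.1],
  [-3.7,0.8,-0.1],
  [-3.7,0.8,-0.1],
  [-3.7,0.8,-0.1],
  [-3.6,0.8,0],
  [0,0,0],
  [0,0,0],
], twist=[-0.043,0,0,0,0,0,0,0,0,0,0,0,0,0,0,0,0,0,0,0], fingers=[8.5,8.5,8.5,8.5,8.5,8.5,8.5,8.5,8.5,8.5,8.5,8.5,8.5,8.5,8.5,8.5,8.5,8.5,8.5,8.5])

```text
t: 26.45
tool_pos: [0.4745, -0.3181, 0.2249]
tcp_rot: [-179.8, 3.6, 86.4]
contact_force: [0.6, 0.1, 0.4]
width: 0.0853
```

Run:
```python
from mv import *
go(.478,-.318,.18,86.4)
from snap import *
snap('12',(285,270,395,370),(390,190,490,260),7)
```

```text
t 26.45 pos [ 0.4745 -0.3181  0.2249] rot [-179.79    3.63   86.38] F [0.6 0.1 0.4] w 0.0853 q [-38.7  17.7  91.9  -3.3  68.4 -33.9]
twist rad -0.0 n 1 then shift cm [0.31 0.36 4.48] tilt deg 3.64
```

View pics/side12.png

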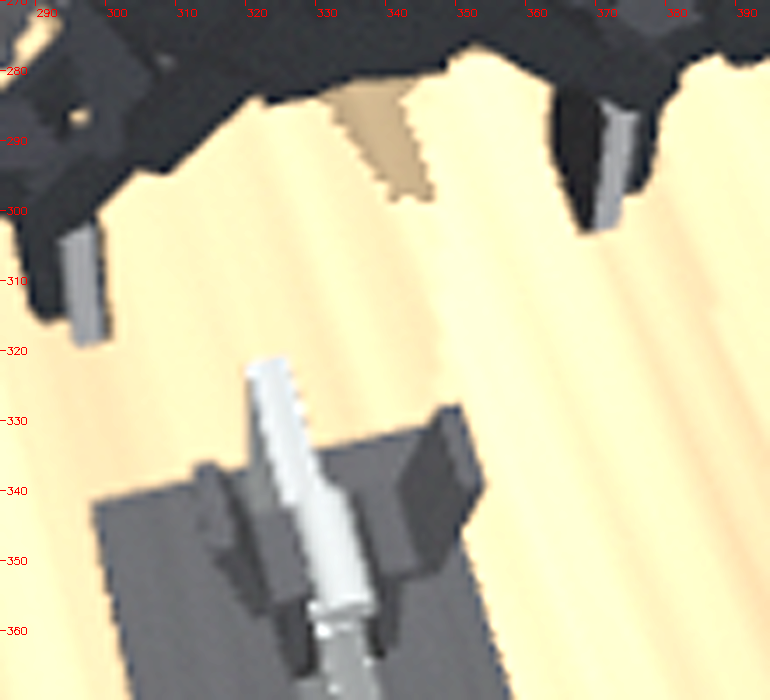

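Run:
```python
from h import *
from mv import *
np.set_printoptions(precision=1,suppress=True)
s=load("pics/side12.npz")
R=Ro.from_euler('xyz',[-179.79,3.63,86.38],degrees=True).as_matrix()
p=np.array([.4745,-.3181,.2249])
for sy in(1,-1):
  for back in(.010,.013):
    print(sy,back,[proj(s,p+R@np.array([dx,sy*.0426,-back]))[0] for dx in(-.011,.011)])
go(.478,-.3193,.18,86.4)
go(.478,-.3193,.113,86.4)
```

```text
1 0.01 [array([367. , 305.9]), array([361.4, 291.5])]
1 0.013 [array([367.1, 304.5]), array([361.6, 290.2])]
-1 0.01 [array([300.2, 320.9]), array([296.7, 305.6])]
-1 0.013 [array([300.1, 319.5]), array([296.6, 304.3])]
t 26.55 pos [ 0.5 -0.3  0.2] rot [-179.8    3.7   86.4] F [ 0.6 -0.2 -0.7] w 0.0851 q [-38.7  17.7  91.9  -3.3  68.4 -33.9]
twist rad 0.001 n 1 then shift cm [0.2 0.3 4.6] tilt deg 3.68
t 26.55 pos [ 0.5 -0.3  0.2] rot [-179.8    3.7   86.4] F [ 0.6 -0.2 -0.7] w 0.0851 q [-38.7  17.7  91.9  -3.3  68.4 -33.9]
twist rad 0.001 n 1 then shift cm [ 0.6  0.4 11.2] tilt deg 3.68
```

Run:
```python
from mv import *
go(.478,-.3193,.110,86.4)
```

```text
t 26.55 pos [ 0.4748 -0.3177  0.2256] rot [-179.84    3.68   86.44] F [ 0.6 -0.2 -0.7] w 0.0851 q [-38.7  17.7  91.9  -3.3  68.4 -33.9]
twist rad 0.001 n 1 then shift cm [ 0.6   0.36 11.54] tilt deg 3.68
```

Request:
move_arm([
  [0.6,0.4,1.5],
  [0,0,2.5],
  [0,0,2.5],
  [0,0,2.5],
  [0,0,1.6],
  [0,0,0.9],
  [0,0,0],
  [0,0,0],
], twist=[0,0,0,0,0,0,0,0], fingers=[8.5,8.5,8.5,8.5,8.5,8.5,8.5,8.5], force=60)

```text
t: 27.55
tool_pos: [0.4799, -0.3213, 0.1121]
tcp_rot: [180.0, 3.8, 86.4]
contact_force: [-0.0, -0.0, -0.2]
width: 0.0852
```

Run:
```python
from mv import *
go(.478,-.3193,.110,86.4)
from snap import *
snap('13',(285,270,395,370),(390,190,490,260),7)
```

```text
t 27.55 pos [ 0.4799 -0.3213  0.1121] rot [179.98   3.82  86.4 ] F [-0.  -0.  -0.2] w 0.0852 q [-38.6  25.5  98.3  -3.8  54.1 -32.8]
twist rad -0.0 n 1 then shift cm [ 0.2  -0.21  0.2 ] tilt deg 3.82
```

View pics/side13.png

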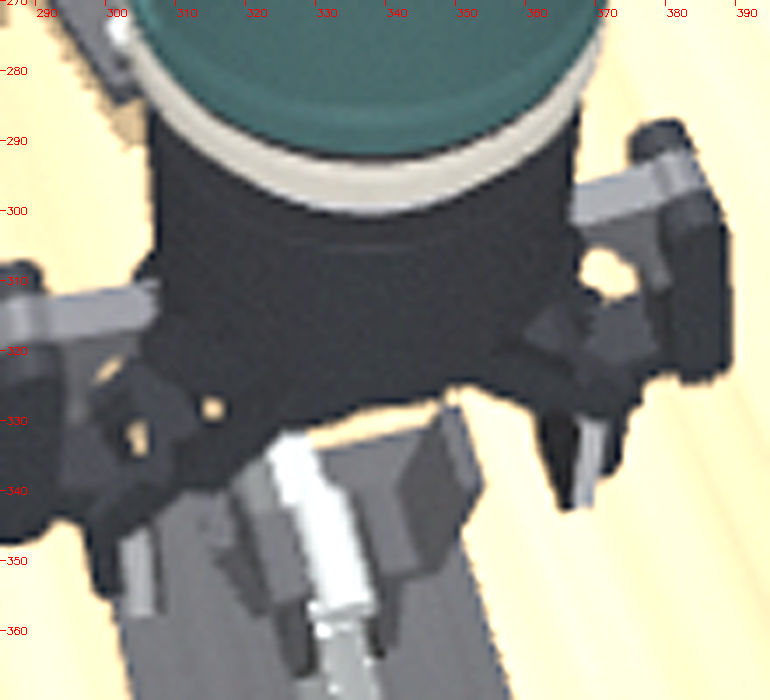

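Request:
move_arm([
  [0.15,-0.2,0.15],
  [0,0,0],
  [0,0,0],
  [0,0,0],
  [0,0,0],
  [0,0,0],
  [0,0,0],
  [0,0,0],
], twist=[0,0,0,0,0,0,0,0], fingers=[8,7,6.2,5.6,5,4.4,3.6,3.6], force=60)

```text
t: 28.65
tool_pos: [0.4775, -0.3194, 0.1098]
tcp_rot: [-179.9, 3.8, 86.4]
contact_force: [0.2, 0.7, -1.6]
width: 0.0372
```

Run:
```python
from mv import *
go(.478,-.3193,.110,86.4)
from snap import *
snap('14',(285,270,395,370),(390,190,490,260),7)
```

```text
t 28.65 pos [ 0.4775 -0.3194  0.1098] rot [-179.95    3.77   86.4 ] F [ 0.2  0.7 -1.6] w 0.0372 q [-38.6  25.5  98.7  -3.9  53.7 -32.8]
twist rad 0.0 n 1 then shift cm [ 0.02  0.05 -0.02] tilt deg 3.77
```

View pics/side14.png

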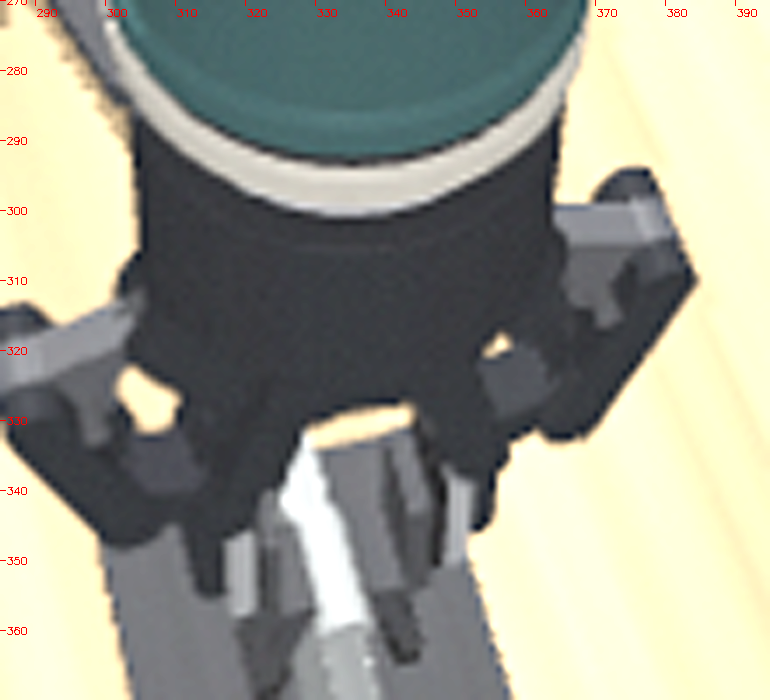

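The clamp is squeezed to its stop, with the jaws open at (322,367) and (342,363). Lifting straight up.

Request:
move_arm([
  [-0.07,0,-1],
  [-0.13,0,-2],
  [-0.13,0,-2],
  [-0.13,0,-2],
  [-0.13,0,-2],
  [0,0,0],
  [0,0,0],
], twist=[0,0,0,0,0,0,0], fingers=[3.6,3.6,3.6,3.6,3.6,3.6,3.6])

```text
t: 29.62
tool_pos: [0.4773, -0.3192, 0.1996]
tcp_rot: [-179.9, 3.8, 86.4]
contact_force: [-0.6, -0.8, -2.1]
width: 0.0373
```

Run:
```python
from mv import *
# target edge_mid from side cam
go(.541,-.0308,.20,104)
from snap import *
snap('15',(280,225,390,335),(390,190,490,260),7)
```

```text
t 29.62 pos [ 0.4773 -0.3192  0.1996] rot [-179.93    3.75   86.4 ] F [-0.6 -0.8 -2.1] w 0.0373 q [-38.6  19.3  93.5  -3.4  65.1 -33.6]
twist rad -0.307 n 2 then shift cm [26.38 13.14 -1.95] tilt deg 3.75
```

View pics/side15.png

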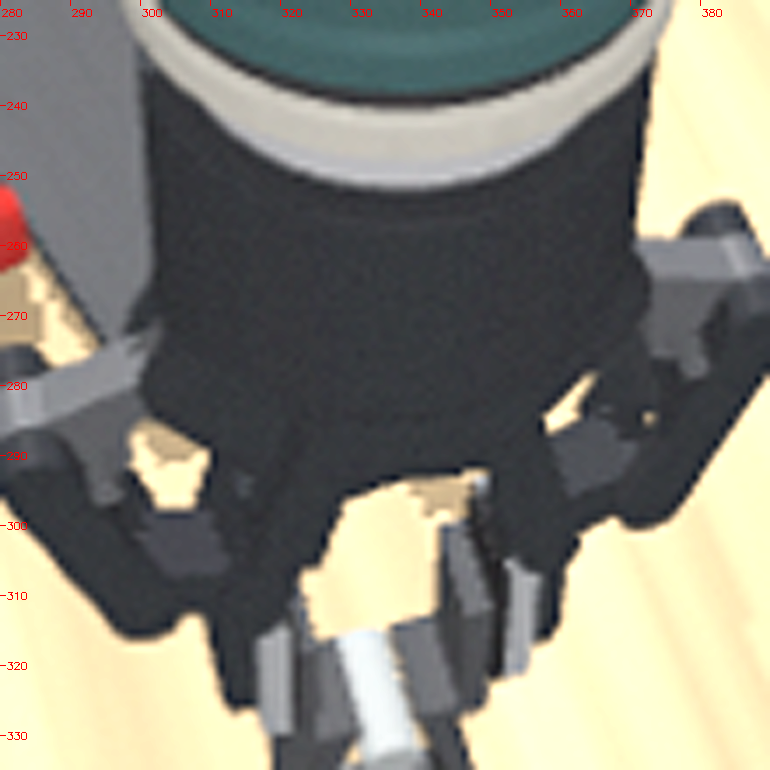

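Run:
```python
from h import *
s=load("pics/side11.npz")
crop(s,290,190,345,250,12,"pics/fence.png")
s=load("pics/side15.npz")
o,v=ray(s,(333.5,324))
# closest to vertical line
for z in(.18,.185,.19,.195): print(z,onz(s,(333.5,324),z))
```

```text
0.18 [ 0.47897325 -0.31580681  0.18      ]
0.185 [ 0.4780389  -0.31812632  0.185     ]
0.19 [ 0.47710454 -0.32044584  0.19      ]
0.195 [ 0.47617018 -0.32276535  0.195     ]
```

View pics/fence.png

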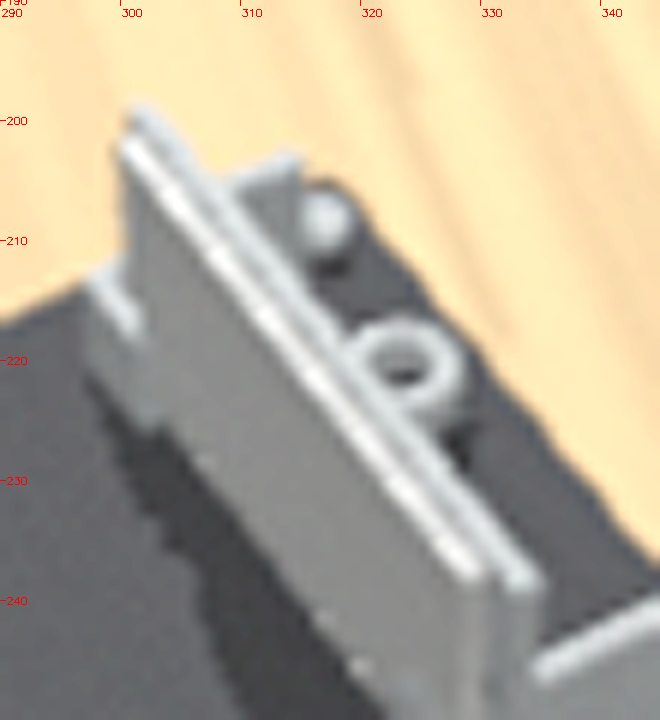

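Run:
```python
from h import *
np.set_printoptions(precision=4,suppress=True)
s=load("pics/side11.npz")
f=[onz(s,p,.075)[:2] for p in[(301.5,199.3),(333.5,238.5)]];b=[onz(s,p,.075)[:2] for p in[(300.8,202.3),(328.6,237.3)]]
print(f,b,(f[0]+f[1])/2,(b[0]+b[1])/2,np.linalg.norm(f[0]-f[1]),np.linalg.norm(b[0]-b[1]))
a=f[0]-f[1];print(np.degrees(np.arctan2(a[1],a[0]))-90);a=b[0]-b[1];print(np.degrees(np.arctan2(a[1],a[0]))-90)
```

```text
[array([0.5257, 0.0295]), array([ 0.5572, -0.0952])] [array([0.5218, 0.0211]), array([ 0.5488, -0.0894])] [ 0.5414 -0.0328] [ 0.5353 -0.0341] 0.12865716412852973 0.11379514037774702
14.141107614216438
13.723863917601832
```

Run:
```python
from mv import *
go(.539,-.0325,.20,104)
```

```text
t 29.73 pos [ 0.477  -0.3189  0.199 ] rot [-179.87    3.71   86.4 ] F [ 0.  -0.2 -1.2] w 0.0376 q [-38.6  19.4  93.5  -3.4  65.1 -33.6]
twist rad -0.307 n 2 then shift cm [26.23 12.93 -1.98] tilt deg 3.71
```

Request:
move_arm([
  [0,0,0],
  [0,0,0],
  [2.62,1.29,-0.2],
  [2.62,1.29,-0.2],
  [2.62,1.29,-0.2],
  [2.62,1.29,-0.2],
  [2.62,1.29,-0.2],
  [2.62,1.29,-0.2],
  [2.62,1.29,-0.2],
  [2.62,1.29,-0.2],
  [2.62,1.29,-0.2],
  [2.62,1.29,-0.2],
  [0,0,0],
  [0,0,0],
], twist=[-0.153,-0.153,0,0,0,0,0,0,0,0,0,0,0,0], fingers=[3.6,3.6,3.6,3.6,3.6,3.6,3.6,3.6,3.6,3.6,3.6,3.6,3.6,3.6])

```text
t: 31.48
tool_pos: [0.5393, -0.0337, 0.2003]
tcp_rot: [-178.7, 3.6, 104.0]
contact_force: [1.2, 0.3, -1.1]
width: 0.0374
```

Run:
```python
from mv import *
go(.539,-.0325,.142,104)
from snap import *
snap('16',(260,140,370,250),(390,190,490,260),7)
```

```text
t 31.48 pos [ 0.5393 -0.0337  0.2003] rot [-178.74    3.58  104.01] F [ 1.2  0.3 -1.1] w 0.0374 q [ -8.3  17.6  96.   -4.1  66.2 -20.6]
twist rad 0.0 n 1 then shift cm [0.49 0.13 5.81] tilt deg 3.8
```

View pics/side16.png

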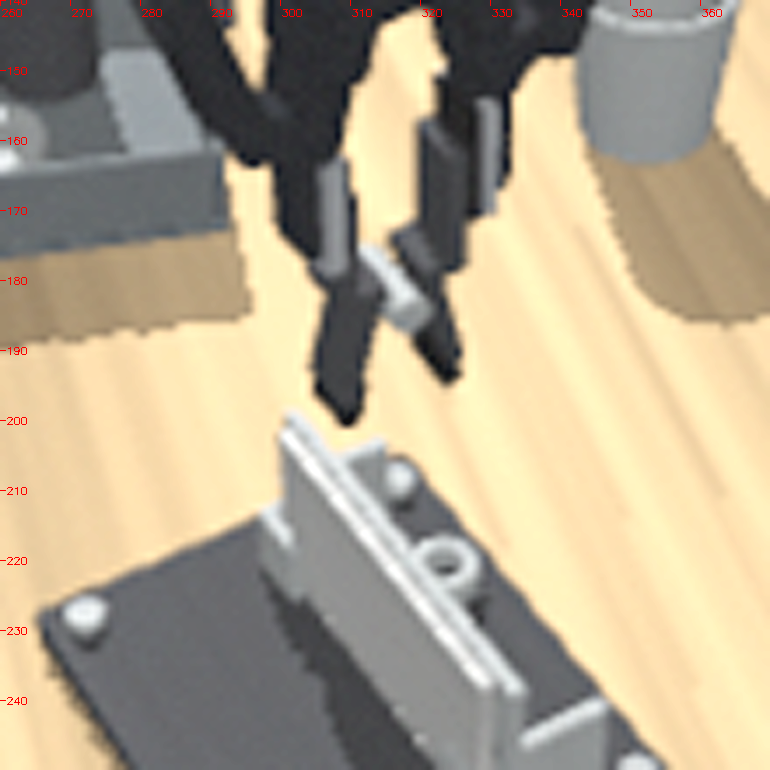

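Run:
```python
from h import *
np.set_printoptions(precision=4,suppress=True)
s=load("pics/side16.npz")
a=np.radians(14);Rm=np.array([[np.cos(a),-np.sin(a)],[np.sin(a),np.cos(a)]])
c=np.array([.5393,-.0337])
def L(p,z): return (Rm.T@(onz(s,p,z)[:2]-c))*1000
for z in(.136,.139,.142,.145): print(z,"tips L",L((308,200.7),z),"R",L((324,194.8),z))
for z in(.18,.184,.188): print(z,"barrel top far",L((311.5,176),z),"near",L((317.5,183.5),z))
for zt in(.139,.142):
  print(zt,[proj(s,np.r_[c+Rm@np.array([x,-9])/1000,zt])[0].round(1) for x in(-18,-12,12,18)])
# view edge-mid expected
print(proj(s,[[.539,-.0325,.075]]))
```

```text
0.136 tips L [-16.9562   0.8918] R [18.4509 -1.4008]
0.139 tips L [-18.3865  -1.6965] R [16.8199 -3.9761]
0.142 tips L [-19.8167  -4.2849] R [15.1889 -6.5515]
0.145 tips L [-21.247   -6.8732] R [13.5578 -9.1269]
0.18 barrel top far [ 1.1573 16.9125] near [ 0.056  -7.1409]
0.184 barrel top far [-1.0721 13.0161] near [ -2.1643 -10.8389]
0.188 barrel top far [-3.3015  9.1197] near [ -4.3846 -14.5369]
0.139 [array([310.1, 202.9]), array([312.7, 201.8]), array([323.3, 197.2]), array([325.9, 196.1])]
0.142 [array([310. , 201.8]), array([312.7, 200.7]), array([323.3, 196.1]), array([325.9, 195. ])]
[[315.5574 218.0997]]
```

Run:
```python
from mv import *
go(.5403,-.036,.148,104)
```

```text
t 31.57 pos [ 0.5394 -0.0342  0.2006] rot [-178.77    3.58  103.93] F [-0.5 -0.9 -0.2] w 0.0375 q [ -8.3  17.6  96.   -4.1  66.2 -20.6]
twist rad -0.001 n 1 then shift cm [0.13 0.16 5.26] tilt deg 3.79
```

Request:
move_arm([
  [0.13,0.16,1.7],
  [0,0,1.8],
  [0,0,1.7],
  [0,0,0],
  [0,0,0],
], twist=[0,0,0,0,0], fingers=[3.6,3.6,3.6,3.6,3.6])

```text
t: 32.2
tool_pos: [0.541, -0.0357, 0.1494]
tcp_rot: [-178.8, 3.6, 103.9]
contact_force: [-0.4, -0.0, -0.8]
width: 0.0373
```

Run:
```python
from mv import *
go(.5403,-.036,.106,104)
from snap import *
snap('17',(275,155,355,245),(390,190,490,260),8)
```

```text
t 32.2 pos [ 0.541  -0.0357  0.1494] rot [-178.84    3.6   103.93] F [-0.4 -0.  -0.8] w 0.0373 q [ -8.5  21.1  99.1  -4.4  59.5 -20.2]
twist rad -0.001 n 1 then shift cm [0.26 0.01 4.34] tilt deg 3.78
```

View pics/side17.png

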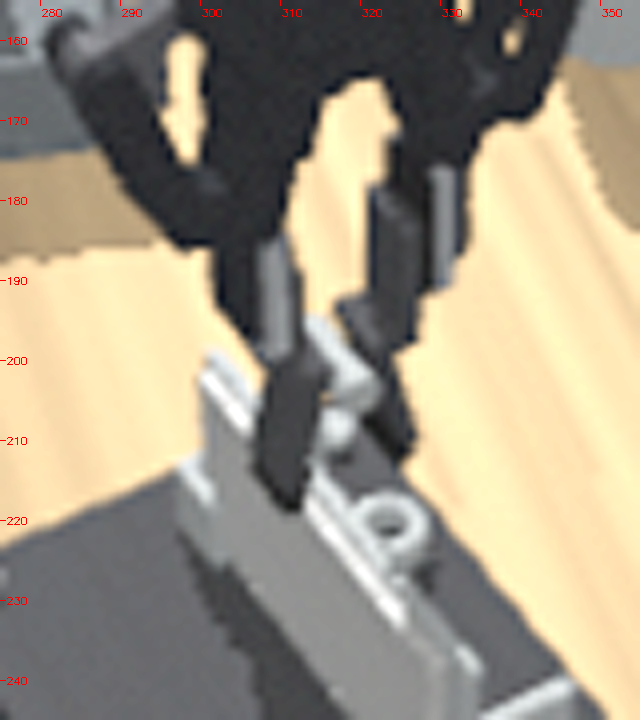

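Run:
```python
from h import *
np.set_printoptions(precision=1,suppress=True)
s=load("pics/side17.npz")
a=np.radians(14);Rm=np.array([[np.cos(a),-np.sin(a)],[np.sin(a),np.cos(a)]])
c=np.array([.5388,-.0328])
def L(p,z): return (Rm.T@(onz(s,p,z)[:2]-c))*1000
for z in(.084,.087,.090): print(z,"tips L",L((310.8,219.2),z),"R",L((324.3,213.8),z))
for z in(.128,.132,.136): print(z,"barrel far",L((314,195),z),"near",L((320.2,203),z))
```

```text
0.084 tips L [-13.7  -4.3] R [17.8 -5.9]
0.087 tips L [-15.   -6.6] R [16.4 -8.2]
0.09 tips L [-16.4  -8.9] R [ 14.9 -10.5]
0.128 barrel far [ 5.5 14.5] near [  4.5 -11.2]
0.132 barrel far [ 3.5 11. ] near [  2.5 -14.5]
0.136 barrel far [1.5 7.4] near [  0.4 -17.9]
```

Jaws straddle the edge, with tips at (311,219) and (324,214) and centred within about 1 mm. Going down.

Request:
move_arm([
  [0.1,0,1],
  [0.1,0,1.2],
  [0.06,0,1.2],
  [0,0,0.6],
  [0,0,0.2],
  [0,0,0],
  [0,0,0],
], twist=[0,0,0,0,0,0,0], fingers=[3.6,3.6,3.6,3.6,3.6,3.6,3.6])

```text
t: 33.17
tool_pos: [0.5402, -0.0355, 0.1072]
tcp_rot: [-178.9, 3.6, 104.0]
contact_force: [-0.1, -1.0, -1.7]
width: 0.0374
```

Run:
```python
from mv import *
go(.5403,-.036,.106,104)
from snap import *
snap('18',(275,155,355,245),(390,190,490,260),8)
```

```text
t 33.17 pos [ 0.5402 -0.0355  0.1072] rot [-178.86    3.6   103.97] F [-0.1 -1.  -1.7] w 0.0374 q [ -8.5  24.3 101.5  -4.7  54.  -19.7]
twist rad -0.001 n 1 then shift cm [-0.05 -0.01  0.12] tilt deg 3.78
```

View pics/side18.png

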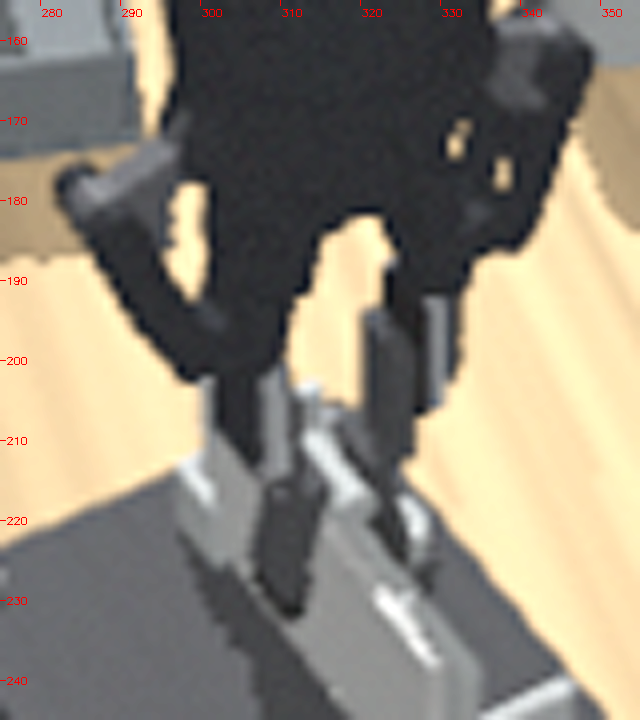

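Request:
move_arm([
  [0,0,0.15],
  [0,0,0.1],
  [0,0,0],
], twist=[0,0,0], fingers=[3.6,3.6,3.6])

```text
t: 33.65
tool_pos: [0.5398, -0.0355, 0.1043]
tcp_rot: [-178.8, 3.6, 104.0]
contact_force: [0.1, 0.7, -1.7]
width: 0.0376
```

Now I'll open slowly to let the jaws close.

Request:
move_arm([
  [0,0,0],
  [0,0,0],
  [0,0,0],
  [0,0,0],
  [0,0,0],
  [0,0,0],
  [0,0,0],
  [0,0,0],
], twist=[0,0,0,0,0,0,0,0], fingers=[4.1,4.5,4.9,5.3,5.7,6.1,6.1,6.1])

```text
t: 34.65
tool_pos: [0.54, -0.0356, 0.1044]
tcp_rot: [-178.8, 3.6, 104.0]
contact_force: [-0.1, 0.7, -0.6]
width: 0.0611
```

Run:
```python
from mv import *
go(.5403,-.036,.106,104)
from snap import *
snap('19',(275,155,355,245),(390,190,490,260),8)
```

```text
t 34.65 pos [ 0.54   -0.0356  0.1044] rot [-178.83    3.59  103.97] F [-0.1  0.7 -0.6] w 0.0611 q [ -8.5  24.5 101.6  -4.7  53.7 -19.7]
twist rad -0.001 n 1 then shift cm [-0.06  0.02 -0.15] tilt deg 3.77
```

View pics/side19.png

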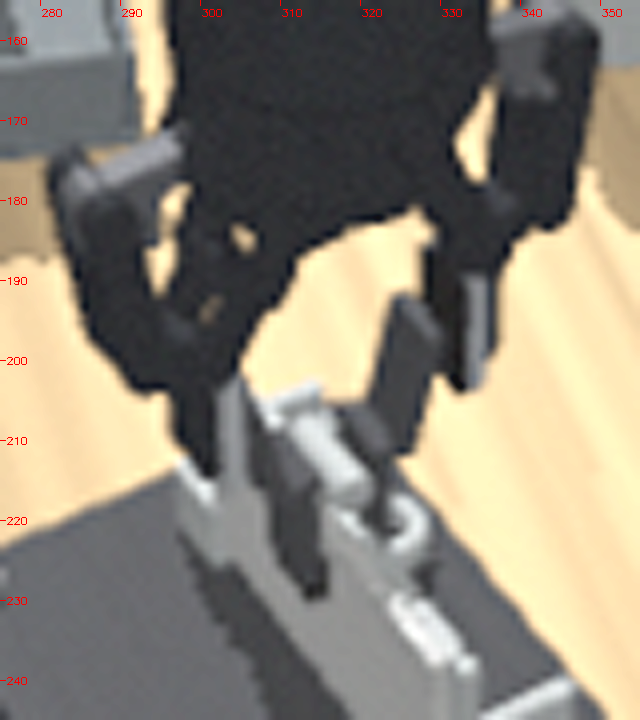

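Jaws have shut on the fence and blank, with the front jaw tip at (313,229). Opening fully and retreating straight up.

Request:
move_arm([
  [0,0,0],
  [0,0,0],
  [0,0,0],
  [0,0,0],
  [-0.07,-0.02,-1],
  [-0.13,-0.04,-2],
  [-0.2,-0.06,-3],
  [-0.2,-0.06,-3],
  [-0.2,-0.06,-3],
  [0,0,0],
], twist=[0,0,0,0,0,0,0,0,0,0], fingers=[6.8,7.5,8.3,8.5,8.5,8.5,8.5,8.5,8.5,8.5])

```text
t: 36.0
tool_pos: [0.542, -0.0363, 0.2278]
tcp_rot: [-179.1, 3.7, 104.0]
contact_force: [0.6, 0.5, 0.3]
width: 0.0851
```

Run:
```python
from mv import *
go(.42,-.1,.28,104)
from snap import *
snap('20',(270,175,350,255),(280,170,390,260),8)
```

```text
t 36.0 pos [ 0.542  -0.0363  0.2278] rot [-179.14    3.71  103.95] F [0.6 0.5 0.3] w 0.0851 q [ -8.5  16.   94.1  -4.   69.4 -21. ]
twist rad -0.001 n 1 then shift cm [ -3.56 -13.46  -4.79] tilt deg 3.81
```

View pics/side20.png

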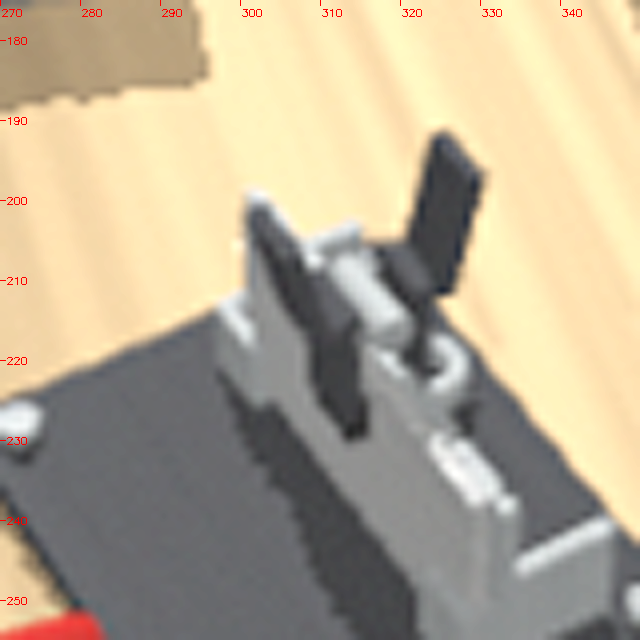

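Run:
```python
from h import *
np.set_printoptions(precision=1,suppress=True)
s=load("pics/side20.npz")
a=np.radians(14);ex=np.array([np.cos(a),np.sin(a),0]);ey=np.array([-np.sin(a),np.cos(a),0]);c=np.array([.5388,-.0328,0])
def pl(uv,x):
    o,v=ray(s,uv);k=(x/1000-ex@(o-c))/(ex@v);P=o+k*v;return np.array([ey@(P-c)*1000,P[2]*1000])
for uv in[(313.8,230),(310.8,228.2)]: print("jaw tip y,z",pl(uv,-11),pl(uv,-5))
print("barrel near/far top",pl((317.8,215.5),0),pl((311.8,206.5),0))
print("handle front top", pl((300.8,199.8),-30),"rear top",pl((324.3,191.3),30),pl((329,197),30))
```

```text
jaw tip y,z [-11.1  55. ] [-0.8 40.8]
jaw tip y,z [ 1.5 48.2] [12.2 33.8]
barrel near/far top [-9.3 92.2] [14.6 97.3]
handle front top [  4.6 141.5] rear top [ 14.4 126.1] [ -3.5 125. ]
```

Request:
move_arm([
  [0,-2,-1],
  [-0.5,-3,-1],
  [-0.5,-3,-1],
  [-0.5,-3,-1],
  [-0.5,-2,-0.5],
  [0,0,0],
], twist=[0,0,0,0,0,0], fingers=[8.5,8.5,8.5,8.5,8.5,8.5])

```text
t: 36.85
tool_pos: [0.418, -0.084, 0.2733]
tcp_rot: [-178.8, 3.6, 103.9]
contact_force: [0.0, 0.2, 0.2]
width: 0.0848
```

Run:
```python
from snap import *
snap('21',(180,80,350,255),(280,170,390,260),4)
c=load("pics/top21.npz");crop(c,180,130,460,310,2,"pics/top21w.png")
```

```text
(no output)
```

View pics/side21.png

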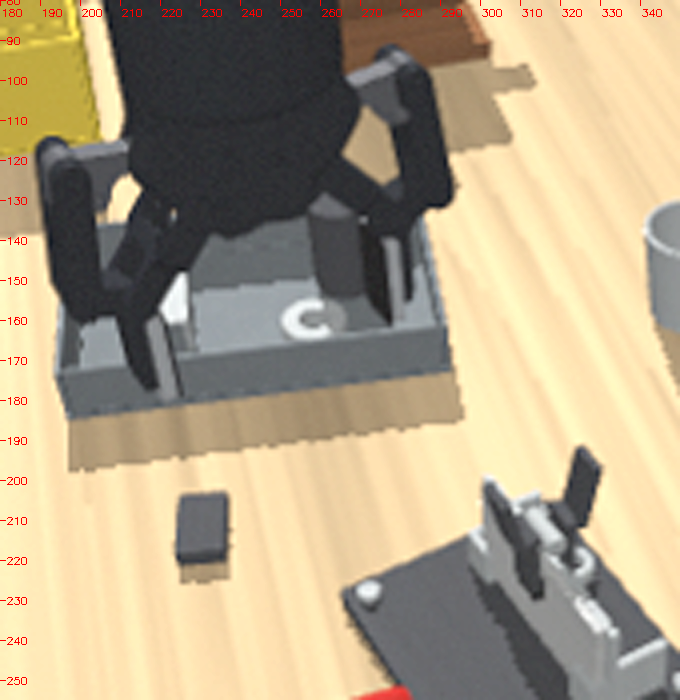

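View pics/top21w.png

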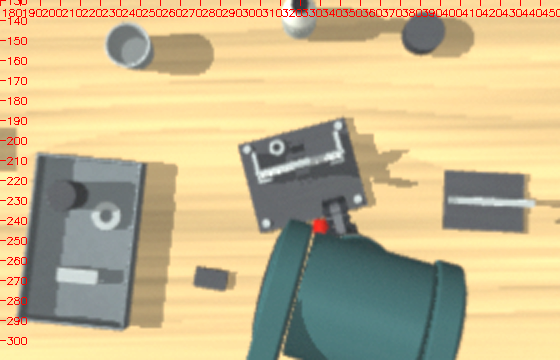

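Run:
```python
from h import *
c=load("pics/top21.npz");crop(c,295,180,375,250,9,"pics/top21z.png")
```

```text
(no output)
```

View pics/top21z.png

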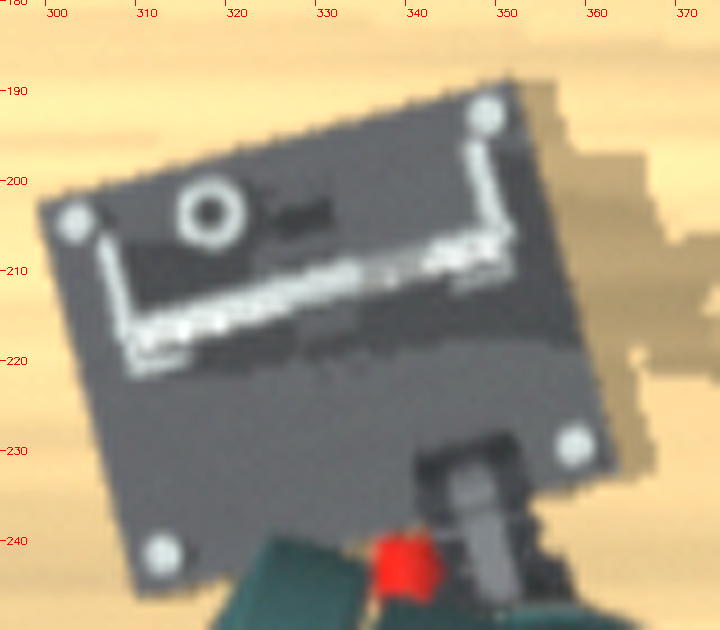

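Run:
```python
from rig import workorder,ctrl
print(ctrl.get_obs()["t"]);print(workorder.close_job())
```

```text
36.95
the job is handed in; nothing more can be done
None
```

The job is done and handed in at about 37 s of the 67 s allowed. The order was round, channel, clamp.

**What I did**
- The round stands upright in the tray.
- The channel lies open side down in the tray.
- The clamp is clipped over the fence and blank at the middle of the top edge. The arm ended well above and clear of everything.

**Last checks**
- **Clamp position:** it is within about 3 mm of the middle. The jaw tips are roughly 20–27 mm below the edge, so the 14 mm pads are fully under it. It leans about 2° along the fence, by estimate.
- **Other things:** the blank still stands in its slot. The bearing, nut, flat, cup, slug and oil bottle look where they were. The arm hid most of the screwdriver in the last pictures, so I could not confirm it, but the arm never went near it.

**What disagreed**
- **Arm tilt:** the tool picked up a steady tilt of about 3.8° during the first transfer, and I did not find the cause. The round still set down upright, and the clamp stayed within the 2° lean above.
- **Camera mismatch:** the two cameras differed by about 3 mm on the fixture. I trusted the side camera because the gripper fingers matched it to about 1 pixel.
- **Jaw height:** estimates from different features of the clamp differed by about 6 mm, hence the range above.

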